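# Walk a brass manifold block round to the counter fence

## Robot

A 7-joint arm with a two-finger parallel gripper is mounted at the origin on the work surface. World frame = base frame: x ahead of the robot, y to its left, z up, the work surface at z = 0. Lengths are in m, angles in rad, forces in N, time in s.
With the tool pointing down it reaches from about 0.4 to 0.85 m from the base axis. Payload 4.4 kg.
Tool frame: the origin (TCP) lies midway between the tips of the shut fingers; the grasp point (between the pads) lies 19 mm behind it; z points along the fingers, y is the line along which they close (so a half turn about z gives the same grasp; the last joint's range is limited). The gripper opens to 94 mm and grips with 3 to 60 N. Pads are 16 mm wide; open, the fingers measure 119 mm over their backs; the gripper's body (75 mm by 177 mm) begins 78 mm behind the grasp point.
Start: joints at [1.048, 0.628, 0.038, 1.517, -0.027, 0.996, -0.02], TCP at [0.287, -0.583, 0.181] pointing down, gripper open.
Joint ranges: [-3.06, 3.06], [-0.37, 2.12], [-1.25, 1.32], [0.18, 2.47], [-1.1, 4.24], [0.23, 1.98], [-2.94, 2.94]. Speed limits (rad/s): [2.57, 2.57, 3.14, 3.14, 3.14, 3.14, 3.14].

## Interface

Orientations are given as a unit quaternion [w, x, y, z].
In Python, from station import robot, vision gives the robot as it stands. The module is installed in compiled form; this text tells all that it offers.
- The arm moves only by the tool jog_arm, never from a script. Its argument "rows" is a list of rows, each an object of numbers: "dx", "dy", "dz": the shift along the tool's x, y, z as a fraction of full scale; "wx", "wy", "wz": the turn, a rotation vector about the tool's x, y, z as a fraction of full scale; "gripper": the opening, from 0 (shut) to 1 (fully open). A call has 1 to 12 rows; each row is the pose to reach, as a shift and turn from the pose commanded when the call began, along the tool's axes at that moment; what a row does not reach only later rows make up. Full scale, the value 1, is 0.25 m for a shift and pi/2 rad for a turn. A row lasts 1/12 s, in which the tool goes at most 41.7 mm and 7.16 degrees, less where a joint would pass 70% of its speed; a pose out of reach is approached as far as the arm can. A call with a number of a shift or a turn outside -1 to 1 is refused whole. A call with a gripper value outside its range is refused whole. The fingers move at their own pace and stop on an object; "grip_force" is the grip in N (left out, the last holds). Time passes only in rows, so rows that repeat a pose let the fingers close. It gives the time, the measured TCP pose, the force, the opening and the grip force at its end, in the units of the state.
- robot.get_state(): the state, without advancing time (a new reading comes with each control period).
- vision.snapshot(name): name is "scene" or "top"; returns the picture (400x640x3 uint8, blue, green, red); there is no depth.
- vision.calibration(name): a dict with "fx", "fy", "cx", "cy" (pixels), "world_from_camera" (4x4, takes a point from camera to world coordinates). Camera axes: x right, y down, z forward; pixel columns grow to the right and rows downward; lengths in m; the calibration is good to about 2 mm. A picture is of the moment at which its call begins. calibration takes no time and is no camera call.
- robot.sign_off(): hands the job in; it is judged then, once.
The state is a dict: "t": time; "qpos": joint angles; "qd": joint speeds; "effort": joint torques, N m; "eef_pos": TCP position; "ee_rot": TCP orientation; "force": force on the tool from outside, world axes, zero at the start; "moment": the same for the moment, N m; "opening": opening from 0.0 (shut) to 1.0 (fully open); "grasp_force": force on a finger pad.
Only numpy, scipy, OpenCV 4.12 (cv2) and the standard library are available. Lean on these libraries where they do the work, as an engineer would, in place of code of your own. Each camera call takes 0.05 s, during which the arm holds its last target. There are 200 camera calls.

## Task

The heavy brass manifold block on the trade counter stands the wrong way round. Push it round by its corners with the fingers until, still standing clear of the steel fence, its flat back squarely faces the fence and its outlets point away from it; then push it home so that its whole back lies flush against the fence, with neither end sticking out past the fence's ends. Never lift or tip the block, and leave the other goods where they stand.

Things in the scene. Friction and masses are not known exactly. Their poses are not given: they have to be found in the camera images.
- block: loose brass manifold block, hollow, about 1.3 kg: body 140 (x) x 90 (y) x 45 mm high; origin at the centre of its underside, z up. The -y face is the plain flat back; the +y face carries three outlet stubs. It slides with dry friction and stays where left; a push near one end turns it about a point 20 to 30 mm beyond its middle. It starts 48 to 130 degrees counter-clockwise (from above) of its goal heading
- outlet (a point): tip of the middle outlet stub, block frame (0, 67, 24) mm. The three stubs are 21 mm in diameter, 22 mm long, at block x = -30, 0, +30 mm, which leaves 29 mm of the +y face free at each end
- back_a (a point): lower corner region of the block's flat back at its -x end: block frame (-70, -45, 20) mm
- back_b (a point): the same at the block's +x end: block frame (70, -45, 20) mm
- fence: steel angle bolted to the counter, 300 mm long (x), upright flange 40 mm high, 8 mm thick. Origin on the counter at the middle of the working face, which is the plane y = 0 and looks along +y, towards the block; foot and gussets lie behind, to y = -63 mm. When the job is done the block's axes are parallel to the fence's and its origin is 45 mm in front of the face
- elbow: loose brass elbow, two 50 mm arms, 36 mm high; a bystander, to be left alone. Origin at its underside
- tee: loose brass tee, 84 mm over its run, 36 mm high; a bystander, to be left alone. Origin at its underside
- coupler: loose brass sleeve, 44 mm in diameter, 38 mm high, upright; a bystander, to be left alone. Origin at its underside
- ball_valve: loose brass ball valve, 74 mm long, with a flat steel lever on top (total reach 66 mm from its middle) and a flat foot, 60 mm high; a bystander, to be left alone. Origin at its underside
- nipple: loose brass hex nipple, 40 mm across, 46 mm high, upright; a bystander, to be left alone. Origin at its underside
- carton: loose cardboard carton 90 x 60 x 50 mm high, behind the fence; a bystander, to be left alone. Origin at its underside
- sealant: loose lidded jar, 44 mm in diameter, 75 mm high, behind the fence; a bystander, to be left alone. Origin at its underside
There are look-alikes about, which are no part of the job. What is shaped like the block but green or purple is not meant.

How it is judged:
By the outcome, as a careful person would: the job done as asked, in the order asked, and still so for the second after the job is handed in, with the robot touching nothing.
It also fails if it takes over 67 s, if anything falls off the work surface, if the arm or the gripper's body presses on something with over 40 N, if the wrist force passes 120 N, or if a joint passes its speed limit or range.

## Working session

There is one attempt and no reset: what is moved stays moved. The work goes in short steps, Python scripts to look and compute and a tool call to move; the robot and the scene stay as the last step left them, time stands still between calls to the robot, and variables do not carry over. Pictures are saved under pics/ and viewed, at most 10 in all, crops included, and the job is handed in when it is done.

Besides the shell and the picture viewer there is one more tool, called after "Call:" by a JSON object that holds its "api" and its "payload", one argument or row to a line. jog_arm: Moves the arm, as the interface text tells. Shift numbers are shares of 0.25 m and turn numbers shares of pi/2 rad, none past 1 either way. Its arguments: {"type":"object","properties":{"rows":{"type":"array"},"grip_force":{"type":"number"}},"required":["rows"]}

```bash
mkdir -p pics; python3 - <<'E'
from station import robot, vision
import cv2
for n in("top","scene"):
    im=vision.snapshot(n); cv2.imwrite(f"pics/{n}0.png",im)
    c=vision.calibration(n); print(n,c)
s=robot.get_state(); print(s)
E
```

```text
top {'fx': 500.2342139977094, 'fy': 500.2342139977094, 'cx': 322.60536491278697, 'cy': 191.51175972323188, 'world_from_camera': array([[ 0.02617096, -0.99120007,  0.12975939,  0.43209294],
       [-0.99931661, -0.02933017, -0.02249542, -0.00847868],
       [ 0.02610333, -0.12908199, -0.9912903 ,  1.1973331 ],
       [ 0.        ,  0.        ,  0.        ,  1.        ]])}
scene {'fx': 442.0651450504292, 'fy': 442.0651450504292, 'cx': 326.79417558818625, 'cy': 200.87960627322508, 'world_from_camera': array([[ 1.05811246e-01,  8.21050627e-01, -5.60963321e-01,
         1.10888719e+00],
       [ 9.94386145e-01, -8.71299037e-02,  6.00381056e-02,
        -7.35192172e-02],
       [ 4.17644149e-04, -5.64166861e-01, -8.25660692e-01,
         8.45176778e-01],
       [ 0.00000000e+00,  0.00000000e+00,  0.00000000e+00,
         1.00000000e+00]])}
{'t': 0.1, 'qpos': array([ 1.04821088,  0.62922664,  0.03841663,  1.51822527, -0.02702554,
        0.99630985, -0.02000647]), 'qd': array([-0.00086471, -0.00187404,  0.00193411, -0.00181391,  0.00169379,
        0.00043003, -0.00080822]), 'effort': array([ 3.47877140e-03, -5.50798130e+01,  1.14807431e+00, -1.87117893e+01,
       -5.20473963e-02,  1.92102516e-02,  3.78956531e-05]), 'eef_pos': array([ 0.28646953, -0.58277574,  0.17977675]), 'ee_rot': array([-8.07584996e-04,  9.74030849e-01,  2.26413831e-01, -1.75560900e-04]), 'force': array([-0.31004008,  0.18217996, -0.79258304]), 'moment': array([0.01733988, 0.00969541, 0.00285151]), 'grasp_force': 0.0, 'opening': 0.9988896773547048}
```

View pics/top0.png

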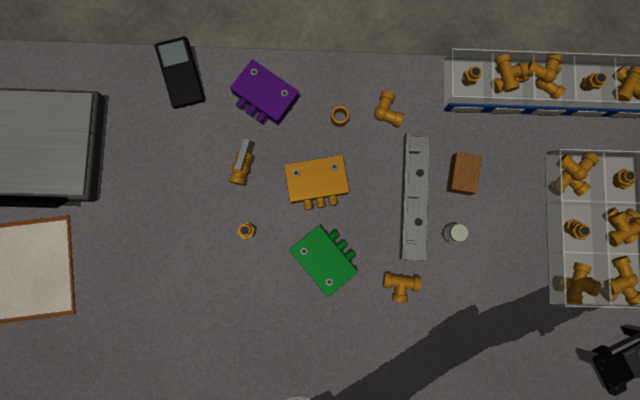

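View pics/scene0.png

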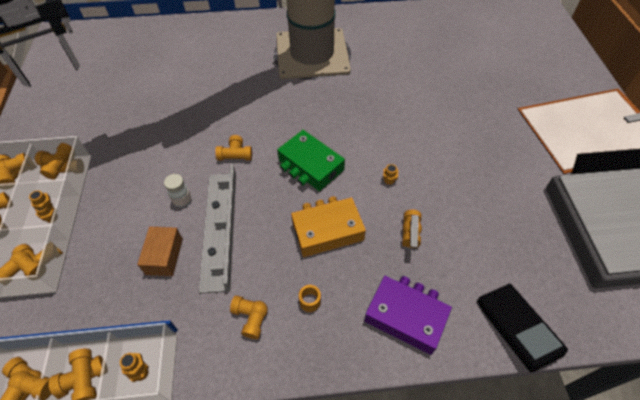

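Candidates shaped like the block (top view): brass/orange (317,180), green (323,260), purple (265,92). The orange one fits, because green and purple are excluded. I'll confirm it in an enlarged crop and fit its pose.

```bash
cat > h.py <<'E'
import numpy as np, cv2
from scipy.optimize import minimize
from station import robot, vision
CAL={n:vision.calibration(n) for n in("top","scene")}
def proj(n,P):
    c=CAL[n];T=np.linalg.inv(c["world_from_camera"]);Q=np.atleast_2d(P)@T[:3,:3].T+T[:3,3]
    return np.c_[c["fx"]*Q[:,0]/Q[:,2]+c["cx"],c["fy"]*Q[:,1]/Q[:,2]+c["cy"]]
def back(n,uv,z):
    c=CAL[n];T=c["world_from_camera"];uv=np.atleast_2d(uv)
    d=np.c_[(uv[:,0]-c["cx"])/c["fx"],(uv[:,1]-c["cy"])/c["fy"],np.ones(len(uv))]@T[:3,:3].T
    return T[:3,3]+d*((z-T[2,3])/d[:,2])[:,None]
def tf(p,L):
    L=np.atleast_2d(L);c,s=np.cos(p[2]),np.sin(p[2])
    return np.c_[p[0]+c*L[:,0]-s*L[:,1],p[1]+s*L[:,0]+c*L[:,1],L[:,2]]
BOX=np.array([[x,y,z] for x in(-.07,.07) for y in(-.045,.045) for z in(0,.045)])
a=np.linspace(0,2*np.pi,16)
PARTS=[BOX]+[np.array([[x+.0105*np.cos(t),y,.024+.0105*np.sin(t)] for t in a for y in(.045,.067)]) for x in(-.03,0,.03)]
S=4
def render(n,p):
    m=np.zeros((400*S,640*S),np.uint8)
    for L in PARTS:
        h=cv2.convexHull(proj(n,tf(p,L)).astype(np.float32))
        cv2.fillPoly(m,[np.round((h+.5)*S*16-8).astype(np.int32)],255,shift=4)
    return cv2.resize(m,(640,400),interpolation=cv2.INTER_AREA)
def mask(im,n,p):
    h=cv2.cvtColor(im,cv2.COLOR_BGR2HSV);m=cv2.inRange(h,(8,110,50),(28,255,255))
    m=cv2.morphologyEx(m,cv2.MORPH_CLOSE,np.ones((9,9)))
    r=cv2.dilate(render(n,p),np.ones((31,31)))
    k,l,s,_=cv2.connectedComponentsWithStats(m); 
    ov=[0]+[np.sum((l==i)&(r>0)) for i in range(1,k)]
    return ((l==int(np.argmax(ov)))*255).astype(np.uint8)
def fit(p0,ims=None,names=("top","scene")):
    ims=ims or {n:vision.snapshot(n) for n in names}
    M={n:cv2.GaussianBlur(mask(im,n,p0),(0,0),1.5).astype(float) for n,im in ims.items()}
    def cost(v):
        p=(v[0],v[1],v[2]*10)
        return sum(np.mean((cv2.GaussianBlur(render(n,p),(0,0),1.5)-M[n])**2) for n in M)
    v0=np.array([p0[0],p0[1],p0[2]/10])
    for st in(.02,.005):
        r=minimize(cost,v0,method="Nelder-Mead",options=dict(initial_simplex=np.vstack([v0]+[v0+st*e for e in np.eye(3)]),xatol=1e-5,fatol=1e-3));v0=r.x
    return np.array([v0[0],v0[1],v0[2]*10]),r.fun
E
python3 - <<'E'
from h import *
ims={n:cv2.imread(f"pics/{n}0.png") for n in("top","scene")}
p0=np.r_[back("top",(317,178),.045)[0,:2],np.radians(97)]
for k in(("top",),("scene",),("top","scene")):
    p,c=fit(p0,{n:ims[n] for n in k}); print(k,p[:2].round(4),np.degrees(p[2]).round(2),c)
im=ims["top"].copy()
cr=cv2.resize(im[100:320,220:490],None,fx=2.9,fy=2.7,interpolation=cv2.INTER_CUBIC)
cv2.imwrite("pics/crop1.png",cr)
print(back("top",[(404,135),(401,258)],.04))
# others
h=cv2.cvtColor(ims["top"],cv2.COLOR_BGR2HSV)
for nm,uv,z in(("nipple",(246,231),.046),("valve",(240,165),.05),("coupler",(340,116),.038),("elbow",(389,108),.036),("tee",(402,286),.036),("green",(323,260),.045),("gcorner",(320,226),.045),("gcorn2",(290,250),.045),("gcorn3",(357,268),.045)):
    print(nm,back("top",uv,z)[0,:2].round(3))
E
```

```text
('top',) [ 0.6153 -0.0189] 101.12 7.141359375
('scene',) [ 0.616  -0.0191] 100.83 3.5066171875
('top', 'scene') [ 0.6152 -0.0191] 100.89 11.31321875
[[ 0.72485265 -0.22482109  0.04      ]
 [ 0.43453148 -0.21935498  0.04      ]]
nipple [0.486 0.138]
valve [0.639 0.159]
coupler [ 0.767 -0.072]
elbow [ 0.791 -0.189]
tee [ 0.371 -0.223]
green [ 0.425 -0.04 ]
gcorner [ 0.503 -0.031]
gcorn2 [0.446 0.036]
gcorn3 [ 0.409 -0.118]
```

View pics/crop1.png

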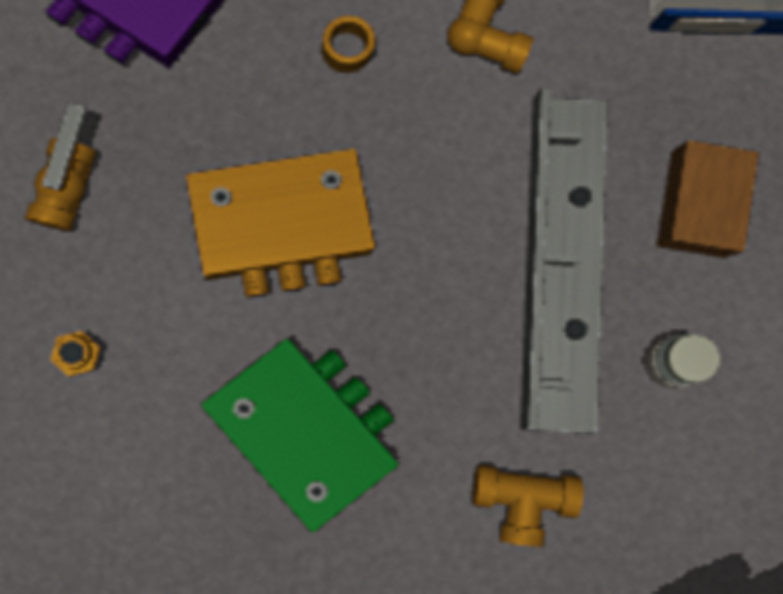

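The orange block is the brass one: outlets point down-image (-x world) and it stands about 101° CCW of goal. Its fitted centre is (0.615, -0.019). Next I'll refine the fence and plan the first move.

```bash
cat >> h.py <<'E'
def yaw(q):
    w,x,y,z=q; return np.arctan2(2*(x*y+w*z),1-2*(y*y+z*z))   # azimuth of tool x
def rows(targets):
    """world targets (x,y,z,yaw_deg of tool x) -> fractions from the pose now; tool pointing down"""
    s=robot.get_state(); y0=yaw(s["ee_rot"]); X=np.array([np.cos(y0),np.sin(y0)]); Y=np.array([X[1],-X[0]])
    print("now",s["t"],s["eef_pos"].round(4),np.degrees(y0).round(2),"F",s["force"].round(1),"open",round(s["opening"],2))
    for t in targets:
        d=np.array(t[:2])-s["eef_pos"][:2]; w=-((t[3]-np.degrees(y0)+180)%360-180)/90
        print("dx %.3f dy %.3f dz %.3f wz %.3f"%(d@X/.25,d@Y/.25,-(t[2]-s["eef_pos"][2])/.25,w))
E
python3 - <<'E'
from h import *
im=cv2.cvtColor(cv2.imread("pics/top0.png"),cv2.COLOR_BGR2GRAY).astype(float)
g=cv2.Sobel(cv2.GaussianBlur(im,(0,0),.8),cv2.CV_64F,1,0)
pts=[]
for r in range(140,255):
    c=np.arange(396,414);k=c[np.argmax(g[r,c])];a,b,d=g[r,k-1:k+2];pts.append((k+.5*(a-d)/(a-2*b+d),r))
l=cv2.fitLine(np.float32(pts),cv2.DIST_HUBER,0,.1,.01).ravel();
f=lambda r:l[2]+(r-l[3])*l[0]/l[1]
print(np.std([p[0]-f(p[1]) for p in pts]))
for col in(409,411,413):
    gy=np.gradient(cv2.GaussianBlur(im,(0,0),.8)[:,col]); print(col,np.argmax(gy[128:145])+128,np.argmin(gy[250:268])+250)
w=back("top",[(f(r),r) for r in(134,259.5)],.04);print(w.round(4),np.degrees(np.arctan2(*(w[0]-w[1])[[1,0]])),w.mean(0))
s=cv2.imread("pics/scene0.png")
for P in w: 
    uv=proj("scene",[P,P*[1,1,0]]).round(1);print(uv)
    cv2.line(s,tuple(int(v) for v in uv[0]),tuple(int(v) for v in uv[1]),(0,0,255),1)
u=proj("scene",w*[1,1,0]).astype(int);cv2.line(s,tuple(map(int,u[0])),tuple(map(int,u[1])),(255,0,255),1)
cv2.imwrite("pics/fs.png",cv2.resize(s[140:310,170:290],None,fx=3.5,fy=3.5))
rows([(.40,-.35,.18,58),(.5,0,.18,90),(.527,.03,.1,90)])
E
```

```text
0.16766708607403644
409 133 259
411 136 259
413 137 260
[[ 0.7275 -0.2299  0.04  ]
 [ 0.4312 -0.2212  0.04  ]] -1.6875406071022996 [ 0.57930409 -0.22551626  0.04      ]
[[227.  279.5]
 [230.7 287.7]]
[[233.4 162.8]
 [236.3 173.3]]
now 0.1 [ 0.2865 -0.5828  0.1798] 26.17 F [-0.3  0.2 -0.8] open 1.0
dx 0.818 dy -0.635 dz -0.001 wz -0.354
dx 1.795 dy -1.715 dz -0.001 wz -0.709
dx 1.945 dy -1.775 dz 0.319 wz -0.709
```

View pics/fs.png

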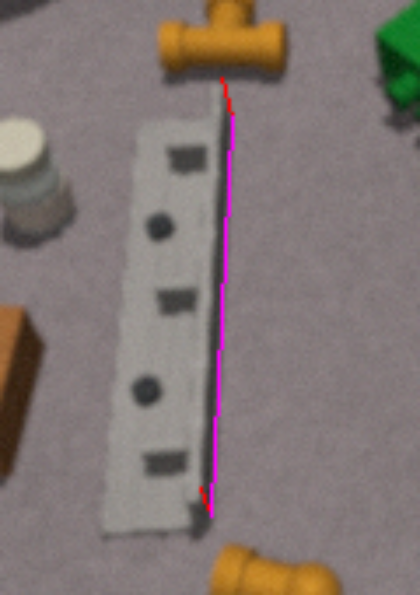

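Call:
{"api": "jog_arm", "payload": {
  "rows": [
    {"dx": 0.9, "dy": -0.85, "dz": 0, "wz": -0.354, "gripper": 0},
    {"dx": 0.9, "dy": -0.85, "dz": 0, "wz": -0.354, "gripper": 0},
    {"dx": 0.9, "dy": -0.85, "dz": 0, "wz": -0.354, "gripper": 0},
    {"dx": 0.9, "dy": -0.85, "dz": 0, "wz": -0.354, "gripper": 0},
    {"dx": 0.9, "dy": -0.85, "dz": 0, "wz": -0.354, "gripper": 0},
    {"dx": 0.9, "dy": -0.85, "dz": 0, "wz": -0.354, "gripper": 0},
    {"dx": 0.9, "dy": -0.85, "dz": 0, "wz": -0.354, "gripper": 0},
    {"dx": 0.9, "dy": -0.85, "dz": 0, "wz": -0.354, "gripper": 0},
    {"dx": 0.9, "dy": -0.85, "dz": 0, "wz": -0.354, "gripper": 0},
    {"dx": 0.9, "dy": -0.85, "dz": 0, "wz": -0.354, "gripper": 0}
  ]
}}

```text
validation failed for argument at $.ro...
```

```bash
python3 - <<'E'
from h import *
rows([(.525,.03,.18,90),(.525,.03,.1,90)])
print(robot.get_state()["qpos"].round(2))
E
```

```text
now 0.1 [ 0.2865 -0.5828  0.1798] 26.17 F [-0.3  0.2 -0.8] open 1.0
dx 1.937 dy -1.779 dz -0.001 wz -0.709
dx 1.937 dy -1.779 dz 0.319 wz -0.709
[ 1.05  0.63  0.04  1.52 -0.03  1.   -0.02]
```

Call:
{"api": "jog_arm", "payload": {
  "rows": [
    {"dx": 0.9, "dy": -0.85, "dz": 0, "wx": 0, "wy": 0, "wz": -0.354, "gripper": 0},
    {"dx": 0.9, "dy": -0.85, "dz": 0, "wx": 0, "wy": 0, "wz": -0.354, "gripper": 0},
    {"dx": 0.9, "dy": -0.85, "dz": 0, "wx": 0, "wy": 0, "wz": -0.354, "gripper": 0},
    {"dx": 0.9, "dy": -0.85, "dz": 0, "wx": 0, "wy": 0, "wz": -0.354, "gripper": 0},
    {"dx": 0.9, "dy": -0.85, "dz": 0, "wx": 0, "wy": 0, "wz": -0.354, "gripper": 0},
    {"dx": 0.9, "dy": -0.85, "dz": 0, "wx": 0, "wy": 0, "wz": -0.354, "gripper": 0},
    {"dx": 0.9, "dy": -0.85, "dz": 0, "wx": 0, "wy": 0, "wz": -0.354, "gripper": 0},
    {"dx": 0.9, "dy": -0.85, "dz": 0, "wx": 0, "wy": 0, "wz": -0.354, "gripper": 0},
    {"dx": 0.9, "dy": -0.85, "dz": 0, "wx": 0, "wy": 0, "wz": -0.354, "gripper": 0},
    {"dx": 0.9, "dy": -0.85, "dz": 0, "wx": 0, "wy": 0, "wz": -0.354, "gripper": 0}
  ]
}}

```text
t: 0.93
eef_pos: [0.3952, -0.2929, 0.1806]
ee_rot: [0.0, 0.874, 0.486, -0.0]
force: [0.7, -0.2, 1.1]
opening: 0.327
grasp_force: 0.0
```

```bash
python3 - <<'E'
from h import *
rows([(.525,.03,.18,90),(.525,.03,.1,90)])
print(robot.get_state()["qpos"].round(2))
E
```

```text
now 0.9333 [ 0.3952 -0.2929  0.1806] 58.17 F [ 0.7 -0.2  1.1] open 0.33
dx 1.371 dy -0.240 dz 0.002 wz -0.354
dx 1.371 dy -0.240 dz 0.322 wz -0.354
[ 0.68  0.41 -0.14  1.95  0.08  0.79 -0.06]
```

Call:
{"api": "jog_arm", "payload": {
  "rows": [
    {"dx": 1, "dy": -0.17, "dz": 0, "wx": 0, "wy": 0, "wz": -0.354, "gripper": 0},
    {"dx": 1, "dy": -0.17, "dz": 0, "wx": 0, "wy": 0, "wz": -0.354, "gripper": 0},
    {"dx": 1, "dy": -0.17, "dz": 0, "wx": 0, "wy": 0, "wz": -0.354, "gripper": 0},
    {"dx": 1, "dy": -0.17, "dz": 0, "wx": 0, "wy": 0, "wz": -0.354, "gripper": 0},
    {"dx": 1, "dy": -0.17, "dz": 0, "wx": 0, "wy": 0, "wz": -0.354, "gripper": 0},
    {"dx": 1, "dy": -0.17, "dz": 0, "wx": 0, "wy": 0, "wz": -0.354, "gripper": 0},
    {"dx": 1, "dy": -0.17, "dz": 0, "wx": 0, "wy": 0, "wz": -0.354, "gripper": 0},
    {"dx": 1, "dy": -0.17, "dz": 0, "wx": 0, "wy": 0, "wz": -0.354, "gripper": 0}
  ]
}}

```text
t: 1.6
eef_pos: [0.4924, -0.0578, 0.1804]
ee_rot: [0.0, 0.707, 0.707, 0.0]
force: [0.5, -0.4, -0.3]
opening: -0.0
grasp_force: 0.0
```

```bash
python3 - <<'E'
from h import *
rows([(.525,.032,.1,90),(.525,.032,.015,90)])
print(robot.get_state()["qpos"].round(2))
E
```

```text
now 1.6 [ 0.4924 -0.0578  0.1804] 90.05 F [ 0.5 -0.4 -0.3] open -0.0
dx 0.359 dy 0.131 dz 0.322 wz 0.001
dx 0.359 dy 0.131 dz 0.662 wz 0.001
[ 0.29  0.42 -0.32  1.93  0.18  0.81 -0.13]
```

Call:
{"api": "jog_arm", "payload": {
  "rows": [
    {"dx": 0.328, "dy": 0.183, "dz": 0.2, "wx": 0, "wy": 0, "wz": -0.12, "gripper": 0},
    {"dx": 0.328, "dy": 0.183, "dz": 0.2, "wx": 0, "wy": 0, "wz": -0.12, "gripper": 0},
    {"dx": 0.328, "dy": 0.183, "dz": 0.2, "wx": 0, "wy": 0, "wz": -0.12, "gripper": 0},
    {"dx": 0.328, "dy": 0.183, "dz": 0.4, "wx": 0, "wy": 0, "wz": -0.12, "gripper": 0},
    {"dx": 0.328, "dy": 0.183, "dz": 0.65, "wx": 0, "wy": 0, "wz": -0.12, "gripper": 0},
    {"dx": 0.328, "dy": 0.183, "dz": 0.65, "wx": 0, "wy": 0, "wz": -0.12, "gripper": 0},
    {"dx": 0.328, "dy": 0.183, "dz": 0.65, "wx": 0, "wy": 0, "wz": -0.12, "gripper": 0}
  ]
}}

```text
t: 2.18
eef_pos: [0.5323, 0.0184, 0.0126]
ee_rot: [-0.003, 0.64, 0.769, -0.005]
force: [-0.3, -0.7, 0.1]
opening: 0.009
grasp_force: 0.0
```

```bash
cat >> h.py <<'E'
def arc(p,loc,sgn,turn,n,z=.018,piv=.025,gap=.010):
    """turn block at p clockwise: first close the gap along block y, then follow the arc about the far pivot"""
    s=robot.get_state();t0=s["eef_pos"][:2];y0=np.degrees(yaw(s["ee_rot"]))
    b=np.array([-np.sin(p[2]),np.cos(p[2])])*sgn
    t0=t0+b*gap; P=tf(p,[[-np.sign(loc)*piv,0,0]])[0,:2]
    T=[(*t0,z,y0)]
    for a in np.linspace(0,turn,n+1)[1:]:
        r=-np.radians(a);R=np.array([[np.cos(r),-np.sin(r)],[np.sin(r),np.cos(r)]])
        T.append((*(P+R@(t0-P)),z,y0-a))
    rows(T)
E
python3 - <<'E'
from h import *
arc((.6152,-.0191,np.radians(100.9)),+.057,-1,44,11)
E
```

```text
now 2.1833 [0.5323 0.0184 0.0126] 100.45 F [-0.3 -0.7  0.1] open 0.01
dx 0.000 dy 0.040 dz -0.021 wz -0.000
dx 0.018 dy 0.062 dz -0.021 wz 0.044
dx 0.033 dy 0.085 dz -0.021 wz 0.089
dx 0.048 dy 0.110 dz -0.021 wz 0.133
dx 0.060 dy 0.135 dz -0.021 wz 0.178
dx 0.071 dy 0.161 dz -0.021 wz 0.222
dx 0.079 dy 0.188 dz -0.021 wz 0.267
dx 0.086 dy 0.215 dz -0.021 wz 0.311
dx 0.091 dy 0.243 dz -0.021 wz 0.356
dx 0.094 dy 0.270 dz -0.021 wz 0.400
dx 0.095 dy 0.299 dz -0.021 wz 0.444
dx 0.094 dy 0.327 dz -0.021 wz 0.489
```

Call:
{"api": "jog_arm", "payload": {
  "rows": [
    {"dx": 0, "dy": 0.04, "dz": 0, "wx": 0, "wy": 0, "wz": 0, "gripper": 0},
    {"dx": 0.018, "dy": 0.062, "dz": 0, "wx": 0, "wy": 0, "wz": 0.044, "gripper": 0},
    {"dx": 0.033, "dy": 0.085, "dz": 0, "wx": 0, "wy": 0, "wz": 0.089, "gripper": 0},
    {"dx": 0.048, "dy": 0.11, "dz": 0, "wx": 0, "wy": 0, "wz": 0.133, "gripper": 0},
    {"dx": 0.06, "dy": 0.135, "dz": 0, "wx": 0, "wy": 0, "wz": 0.178, "gripper": 0},
    {"dx": 0.071, "dy": 0.161, "dz": 0, "wx": 0, "wy": 0, "wz": 0.222, "gripper": 0},
    {"dx": 0.079, "dy": 0.188, "dz": 0, "wx": 0, "wy": 0, "wz": 0.267, "gripper": 0},
    {"dx": 0.086, "dy": 0.215, "dz": 0, "wx": 0, "wy": 0, "wz": 0.311, "gripper": 0},
    {"dx": 0.091, "dy": 0.243, "dz": 0, "wx": 0, "wy": 0, "wz": 0.356, "gripper": 0},
    {"dx": 0.094, "dy": 0.27, "dz": 0, "wx": 0, "wy": 0, "wz": 0.4, "gripper": 0},
    {"dx": 0.095, "dy": 0.299, "dz": 0, "wx": 0, "wy": 0, "wz": 0.444, "gripper": 0},
    {"dx": 0.094, "dy": 0.327, "dz": 0, "wx": 0, "wy": 0, "wz": 0.489, "gripper": 0}
  ]
}}

```text
t: 3.18
eef_pos: [0.6136, 0.0581, 0.0204]
ee_rot: [0.0, 0.882, 0.472, -0.0]
force: [-0.8, 0.6, 1.5]
opening: 0.008
grasp_force: 0.7
```

```bash
python3 - <<'E'
from h import *
rows([])
ims={n:vision.snapshot(n) for n in("top","scene")}
for k in(("scene",),("top","scene")):
    p,c=fit((.636,-.025,np.radians(60)),{n:ims[n] for n in k});print(p.round(4),np.degrees(p[2]),c)
cv2.imwrite("pics/a1.png",np.vstack([ims["top"][60:320,200:460],ims["scene"][100:360,150:410]]))
E
```

```text
now 3.1833 [0.6136 0.0581 0.0204] 56.28 F [-0.8  0.6  1.5] open 0.01
[ 0.62   -0.0208  1.662 ] 95.22512226475709 118.5793515625
[ 0.6197 -0.0213  1.6431] 94.14002322974513 300.770671875
```

View pics/a1.png

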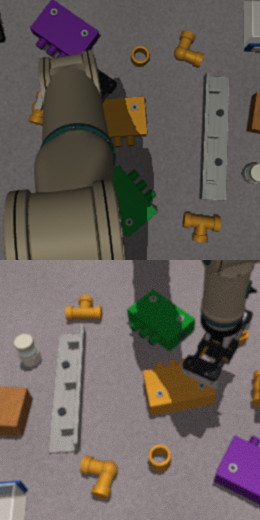

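Call:
{"api": "jog_arm", "payload": {
  "rows": [
    {"dx": 0, "dy": 0, "dz": -0.65, "wx": 0, "wy": 0, "wz": 0, "gripper": 0},
    {"dx": 0, "dy": 0, "dz": -0.65, "wx": 0, "wy": 0, "wz": 0, "gripper": 0},
    {"dx": 0, "dy": 0, "dz": -0.65, "wx": 0, "wy": 0, "wz": 0, "gripper": 0},
    {"dx": 0.5, "dy": -0.6, "dz": -0.65, "wx": 0, "wy": 0, "wz": 0, "gripper": 0},
    {"dx": 0.5, "dy": -0.6, "dz": -0.65, "wx": 0, "wy": 0, "wz": 0, "gripper": 0},
    {"dx": 0.5, "dy": -0.6, "dz": -0.65, "wx": 0, "wy": 0, "wz": 0, "gripper": 0},
    {"dx": 0.5, "dy": -0.6, "dz": -0.65, "wx": 0, "wy": 0, "wz": 0, "gripper": 0},
    {"dx": 0.5, "dy": -0.6, "dz": -0.65, "wx": 0, "wy": 0, "wz": 0, "gripper": 0}
  ]
}}

```text
t: 3.95
eef_pos: [0.5556, 0.2504, 0.1827]
ee_rot: [-0.001, 0.88, 0.476, 0.001]
force: [-0.2, 0.1, -0.4]
opening: 0.007
grasp_force: 0.0
```

```bash
python3 - <<'E'
from h import *
rows([])
ims={n:vision.snapshot(n) for n in("top","scene")}
for k in(("top",),("scene",),("top","scene")):
    p,c=fit((.62,-.021,np.radians(90)),{n:ims[n] for n in k});print(p.round(4),np.degrees(p[2]),c)
for n in ims: cv2.imwrite(f"pics/b_{n}.png",ims[n])
E
```

```text
now 3.95 [0.5556 0.2504 0.1827] 56.83 F [-0.2  0.1 -0.4] open 0.01
[ 0.6171 -0.0173  1.675 ] 95.96976474188656 7.0183671875
[ 0.6183 -0.0175  1.6654] 95.42031978002471 4.06234375
[ 0.6176 -0.0175  1.6736] 95.8892815046124 11.718722656250002
```

```bash
cat >> h.py <<'E'
def push(p,bx,side,turn,n,k=.7,gap=.010,pre=.004,z=.018,lead=3):
    """targets: above, down (gap off the face at block x=bx, side +1 outlets / -1 back), touch, then turn clockwise"""
    d=.0125;out=np.array([0,side*1.]);T=[]
    yw=np.degrees(p[2])+(0 if side>0 else 180)
    rot=lambda a,v:np.array([np.cos(a)*v[0]-np.sin(a)*v[1],np.sin(a)*v[0]+np.cos(a)*v[1]])
    W=lambda L:np.array(p[:2])+rot(p[2],np.array(L))
    st=W([bx,side*(.045+d+gap)]);T=[(*st,.11,yw),(*st,z,yw)]
    q=W([bx,side*(.045+d-pre)]);T.append((*q,z,yw))
    th=p[2];da=np.radians(turn)/n;L=abs(bx)+.025
    for i in range(n):
        th-=da; q=q-rot(th,out)*L*da+rot(th,[np.sign(bx)*k*.045*da,0]); yw-=np.degrees(da); T.append((*q,z,yw))
    return T
E
python3 - <<'E'
from h import *
T=push((.6176,-.0175,np.radians(95.9)),.058,1,40,9)
print(np.round(T,4)); rows(T[:2])
E
```

```text
[[5.44500e-01 3.33000e-02 1.10000e-01 9.59000e+01]
 [5.44500e-01 3.33000e-02 1.80000e-02 9.59000e+01]
 [5.58400e-01 3.47000e-02 1.80000e-02 9.59000e+01]
 [5.64800e-01 3.73000e-02 1.80000e-02 9.14556e+01]
 [5.71400e-01 3.94000e-02 1.80000e-02 8.70111e+01]
 [5.78100e-01 4.10000e-02 1.80000e-02 8.25667e+01]
 [5.84900e-01 4.21000e-02 1.80000e-02 7.81222e+01]
 [5.91700e-01 4.26000e-02 1.80000e-02 7.36778e+01]
 [5.98600e-01 4.26000e-02 1.80000e-02 6.92333e+01]
 [6.05500e-01 4.21000e-02 1.80000e-02 6.47889e+01]
 [6.12300e-01 4.10000e-02 1.80000e-02 6.03444e+01]
 [6.19000e-01 3.94000e-02 1.80000e-02 5.59000e+01]]
now 4.05 [0.5545 0.2552 0.183 ] 57.29 F [-0.4  0.3  0.2] open 0.0
dx -0.769 dy 0.446 dz 0.292 wz -0.429
dx -0.769 dy 0.446 dz 0.660 wz -0.429
```

Call:
{"api": "jog_arm", "payload": {
  "rows": [
    {"dx": -0.77, "dy": 0.446, "dz": 0.2, "wx": 0, "wy": 0, "wz": -0.43, "gripper": 0},
    {"dx": -0.77, "dy": 0.446, "dz": 0.2, "wx": 0, "wy": 0, "wz": -0.43, "gripper": 0},
    {"dx": -0.77, "dy": 0.446, "dz": 0.2, "wx": 0, "wy": 0, "wz": -0.43, "gripper": 0},
    {"dx": -0.77, "dy": 0.446, "dz": 0.2, "wx": 0, "wy": 0, "wz": -0.43, "gripper": 0},
    {"dx": -0.77, "dy": 0.446, "dz": 0.2, "wx": 0, "wy": 0, "wz": -0.43, "gripper": 0},
    {"dx": -0.77, "dy": 0.446, "dz": 0.2, "wx": 0, "wy": 0, "wz": -0.43, "gripper": 0},
    {"dx": -0.77, "dy": 0.446, "dz": 0.3, "wx": 0, "wy": 0, "wz": -0.43, "gripper": 0},
    {"dx": -0.77, "dy": 0.446, "dz": 0.45, "wx": 0, "wy": 0, "wz": -0.43, "gripper": 0},
    {"dx": -0.77, "dy": 0.446, "dz": 0.6, "wx": 0, "wy": 0, "wz": -0.43, "gripper": 0},
    {"dx": -0.77, "dy": 0.446, "dz": 0.66, "wx": 0, "wy": 0, "wz": -0.43, "gripper": 0},
    {"dx": -0.77, "dy": 0.446, "dz": 0.66, "wx": 0, "wy": 0, "wz": -0.43, "gripper": 0},
    {"dx": -0.77, "dy": 0.446, "dz": 0.66, "wx": 0, "wy": 0, "wz": -0.43, "gripper": 0}
  ]
}}

```text
t: 5.05
eef_pos: [0.5436, 0.0243, 0.0157]
ee_rot: [-0.0, 0.673, 0.739, -0.001]
force: [-1.3, -0.9, 0.1]
opening: 0.005
grasp_force: 0.0
```

```bash
python3 - <<'E'
from h import *
T=push((.6176,-.0175,np.radians(95.9)),.058,1,40,9)
rows(T[2:])
E
```

```text
now 5.05 [0.5436 0.0243 0.0157] 95.33 F [-1.3 -0.9  0.1] open 0.0
dx 0.036 dy 0.063 dz -0.009 wz -0.006
dx 0.044 dy 0.089 dz -0.009 wz 0.043
dx 0.050 dy 0.116 dz -0.009 wz 0.092
dx 0.054 dy 0.144 dz -0.009 wz 0.142
dx 0.055 dy 0.171 dz -0.009 wz 0.191
dx 0.055 dy 0.199 dz -0.009 wz 0.241
dx 0.052 dy 0.226 dz -0.009 wz 0.290
dx 0.048 dy 0.253 dz -0.009 wz 0.339
dx 0.041 dy 0.280 dz -0.009 wz 0.389
dx 0.032 dy 0.306 dz -0.009 wz 0.438
```

Call:
{"api": "jog_arm", "payload": {
  "rows": [
    {"dx": 0.036, "dy": 0.0, "dz": 0, "wx": 0, "wy": 0, "wz": 0, "gripper": 0},
    {"dx": 0.036, "dy": 0.035, "dz": 0, "wx": 0, "wy": 0, "wz": 0, "gripper": 0},
    {"dx": 0.036, "dy": 0.063, "dz": 0, "wx": 0, "wy": 0, "wz": 0, "gripper": 0},
    {"dx": 0.044, "dy": 0.089, "dz": 0, "wx": 0, "wy": 0, "wz": 0.043, "gripper": 0},
    {"dx": 0.05, "dy": 0.116, "dz": 0, "wx": 0, "wy": 0, "wz": 0.092, "gripper": 0},
    {"dx": 0.054, "dy": 0.144, "dz": 0, "wx": 0, "wy": 0, "wz": 0.142, "gripper": 0},
    {"dx": 0.055, "dy": 0.171, "dz": 0, "wx": 0, "wy": 0, "wz": 0.191, "gripper": 0},
    {"dx": 0.055, "dy": 0.199, "dz": 0, "wx": 0, "wy": 0, "wz": 0.241, "gripper": 0},
    {"dx": 0.052, "dy": 0.226, "dz": 0, "wx": 0, "wy": 0, "wz": 0.29, "gripper": 0},
    {"dx": 0.048, "dy": 0.253, "dz": 0, "wx": 0, "wy": 0, "wz": 0.339, "gripper": 0},
    {"dx": 0.041, "dy": 0.28, "dz": 0, "wx": 0, "wy": 0, "wz": 0.389, "gripper": 0},
    {"dx": 0.032, "dy": 0.306, "dz": 0, "wx": 0, "wy": 0, "wz": 0.438, "gripper": 0}
  ]
}}

```text
t: 6.05
eef_pos: [0.6164, 0.048, 0.0169]
ee_rot: [-0.004, 0.883, 0.47, -0.001]
force: [-8.0, 8.8, 7.3]
opening: 0.005
grasp_force: 6.3
```

Call:
{"api": "jog_arm", "payload": {
  "rows": [
    {"dx": 0, "dy": -0.06, "dz": 0, "wx": 0, "wy": 0, "wz": 0, "gripper": 0},
    {"dx": 0, "dy": -0.06, "dz": -0.65, "wx": 0, "wy": 0, "wz": 0, "gripper": 0},
    {"dx": 0, "dy": -0.06, "dz": -0.65, "wx": 0, "wy": 0, "wz": 0, "gripper": 0},
    {"dx": 0.5, "dy": -0.6, "dz": -0.65, "wx": 0, "wy": 0, "wz": 0, "gripper": 0},
    {"dx": 0.5, "dy": -0.6, "dz": -0.65, "wx": 0, "wy": 0, "wz": 0, "gripper": 0},
    {"dx": 0.5, "dy": -0.6, "dz": -0.65, "wx": 0, "wy": 0, "wz": 0, "gripper": 0},
    {"dx": 0.5, "dy": -0.6, "dz": -0.65, "wx": 0, "wy": 0, "wz": 0, "gripper": 0},
    {"dx": 0.5, "dy": -0.6, "dz": -0.65, "wx": 0, "wy": 0, "wz": 0, "gripper": 0}
  ]
}}

```text
t: 6.72
eef_pos: [0.5651, 0.2333, 0.1811]
ee_rot: [-0.001, 0.882, 0.471, 0.002]
force: [0.7, 1.0, -0.7]
opening: 0.003
grasp_force: 0.0
```

```bash
cat >> h.py <<'E'
def look(p0):
    ims={n:vision.snapshot(n) for n in("top","scene")}
    for k in(("top",),("scene",),("top","scene")):
        p,c=fit(p0,{n:ims[n] for n in k});print(k,p[:2].round(4),np.degrees(p[2]).round(2),round(c,1))
    return p
E
python3 - <<'E'
from h import *
p=look((.636,-.02,np.radians(62)))
rows([])
E
```

```text
('top',) [ 0.6367 -0.0291] 65.57 6.0
('scene',) [ 0.638  -0.0299] 65.53 4.8
('top', 'scene') [ 0.6374 -0.0295] 65.75 11.4
now 6.8167 [0.565  0.2387 0.1821] 56.6 F [-0.5  0.5  0.9] open 0.0
```

```bash
sed -i 's/ yw=np.degrees(p\[2\])+.*/ yw=np.degrees(p[2])/' h.py; python3 - <<'E'
from h import *
T=push((.6374,-.0295,np.radians(65.75)),-.060,-1,40,9,k=.6,gap=.015)
print(np.round(T,4)); rows(T[:2])
E
```

```text
[[ 6.78900e-01 -1.14000e-01  1.10000e-01  6.57500e+01]
 [ 6.78900e-01 -1.14000e-01  1.80000e-02  6.57500e+01]
 [ 6.61500e-01 -1.06200e-01  1.80000e-02  6.57500e+01]
 [ 6.54700e-01 -1.04900e-01  1.80000e-02  6.13056e+01]
 [ 6.48100e-01 -1.03000e-01  1.80000e-02  5.68611e+01]
 [ 6.41600e-01 -1.00600e-01  1.80000e-02  5.24167e+01]
 [ 6.35300e-01 -9.78000e-02  1.80000e-02  4.79722e+01]
 [ 6.29200e-01 -9.44000e-02  1.80000e-02  4.35278e+01]
 [ 6.23400e-01 -9.06000e-02  1.80000e-02  3.90833e+01]
 [ 6.18000e-01 -8.64000e-02  1.80000e-02  3.46389e+01]
 [ 6.12800e-01 -8.18000e-02  1.80000e-02  3.01944e+01]
 [ 6.08100e-01 -7.67000e-02  1.80000e-02  2.57500e+01]]
now 6.8167 [0.565  0.2387 0.1821] 56.6 F [-0.5  0.5  0.9] open 0.0
dx -0.927 dy 1.157 dz 0.288 wz -0.102
dx -0.927 dy 1.157 dz 0.656 wz -0.102
```

Call:
{"api": "jog_arm", "payload": {
  "rows": [
    {"dx": -0.8, "dy": 1, "dz": 0, "wx": 0, "wy": 0, "wz": -0.1, "gripper": 0},
    {"dx": -0.8, "dy": 1, "dz": 0, "wx": 0, "wy": 0, "wz": -0.1, "gripper": 0},
    {"dx": -0.8, "dy": 1, "dz": 0, "wx": 0, "wy": 0, "wz": -0.1, "gripper": 0},
    {"dx": -0.8, "dy": 1, "dz": 0, "wx": 0, "wy": 0, "wz": -0.1, "gripper": 0},
    {"dx": -0.8, "dy": 1, "dz": 0, "wx": 0, "wy": 0, "wz": -0.1, "gripper": 0},
    {"dx": -0.8, "dy": 1, "dz": 0, "wx": 0, "wy": 0, "wz": -0.1, "gripper": 0},
    {"dx": -0.8, "dy": 1, "dz": 0, "wx": 0, "wy": 0, "wz": -0.1, "gripper": 0},
    {"dx": -0.8, "dy": 1, "dz": 0, "wx": 0, "wy": 0, "wz": -0.1, "gripper": 0},
    {"dx": -0.8, "dy": 1, "dz": 0, "wx": 0, "wy": 0, "wz": -0.1, "gripper": 0},
    {"dx": -0.8, "dy": 1, "dz": 0, "wx": 0, "wy": 0, "wz": -0.1, "gripper": 0},
    {"dx": -0.8, "dy": 1, "dz": 0, "wx": 0, "wy": 0, "wz": -0.1, "gripper": 0},
    {"dx": -0.8, "dy": 1, "dz": 0, "wx": 0, "wy": 0, "wz": -0.1, "gripper": 0}
  ]
}}

```text
t: 7.82
eef_pos: [0.6602, -0.0746, 0.1785]
ee_rot: [-0.001, 0.843, 0.538, 0.001]
force: [0.0, -0.2, -0.7]
opening: 0.007
grasp_force: 0.0
```

```bash
python3 - <<'E'
from h import *
T=push((.6374,-.0295,np.radians(65.75)),-.060,-1,40,9,k=.6,gap=.015)
rows(T[:2])
E
```

```text
now 7.8167 [ 0.6602 -0.0746  0.1785] 65.11 F [ 0.  -0.2 -0.7] open 0.01
dx -0.111 dy 0.134 dz 0.274 wz -0.007
dx -0.111 dy 0.134 dz 0.642 wz -0.007
```

Call:
{"api": "jog_arm", "payload": {
  "rows": [
    {"dx": -0.11, "dy": 0.134, "dz": 0.1, "wx": 0, "wy": 0, "wz": 0, "gripper": 0},
    {"dx": -0.11, "dy": 0.134, "dz": 0.1, "wx": 0, "wy": 0, "wz": 0, "gripper": 0},
    {"dx": -0.11, "dy": 0.134, "dz": 0.25, "wx": 0, "wy": 0, "wz": 0, "gripper": 0},
    {"dx": -0.11, "dy": 0.134, "dz": 0.4, "wx": 0, "wy": 0, "wz": 0, "gripper": 0},
    {"dx": -0.11, "dy": 0.134, "dz": 0.55, "wx": 0, "wy": 0, "wz": 0, "gripper": 0},
    {"dx": -0.11, "dy": 0.134, "dz": 0.64, "wx": 0, "wy": 0, "wz": 0, "gripper": 0},
    {"dx": -0.11, "dy": 0.134, "dz": 0.64, "wx": 0, "wy": 0, "wz": 0, "gripper": 0},
    {"dx": -0.11, "dy": 0.134, "dz": 0.64, "wx": 0, "wy": 0, "wz": 0, "gripper": 0}
  ]
}}

```text
t: 8.48
eef_pos: [0.6781, -0.1144, 0.0173]
ee_rot: [-0.001, 0.843, 0.538, -0.001]
force: [0.8, -0.3, 1.1]
opening: 0.002
grasp_force: 0.0
```

```bash
python3 - <<'E'
from h import *
T=push((.6374,-.0295,np.radians(65.75)),-.060,-1,40,9,k=.6,gap=.015)
rows(T[2:])
E
```

```text
now 8.4833 [ 0.6781 -0.1144  0.0173] 65.06 F [ 0.8 -0.3  1.1] open 0.0
dx 0.002 dy -0.074 dz -0.003 wz -0.008
dx -0.005 dy -0.101 dz -0.003 wz 0.042
dx -0.009 dy -0.128 dz -0.003 wz 0.091
dx -0.012 dy -0.156 dz -0.003 wz 0.141
dx -0.012 dy -0.183 dz -0.003 wz 0.190
dx -0.010 dy -0.211 dz -0.003 wz 0.239
dx -0.006 dy -0.238 dz -0.003 wz 0.289
dx 0.000 dy -0.265 dz -0.003 wz 0.338
dx 0.008 dy -0.292 dz -0.003 wz 0.387
dx 0.019 dy -0.318 dz -0.003 wz 0.437
```

Call:
{"api": "jog_arm", "payload": {
  "rows": [
    {"dx": 0.002, "dy": -0.04, "dz": 0, "wx": 0, "wy": 0, "wz": 0, "gripper": 0},
    {"dx": 0.002, "dy": -0.074, "dz": 0, "wx": 0, "wy": 0, "wz": 0, "gripper": 0},
    {"dx": -0.005, "dy": -0.101, "dz": 0, "wx": 0, "wy": 0, "wz": 0.042, "gripper": 0},
    {"dx": -0.009, "dy": -0.128, "dz": 0, "wx": 0, "wy": 0, "wz": 0.091, "gripper": 0},
    {"dx": -0.012, "dy": -0.156, "dz": 0, "wx": 0, "wy": 0, "wz": 0.141, "gripper": 0},
    {"dx": -0.012, "dy": -0.183, "dz": 0, "wx": 0, "wy": 0, "wz": 0.19, "gripper": 0},
    {"dx": -0.01, "dy": -0.211, "dz": 0, "wx": 0, "wy": 0, "wz": 0.239, "gripper": 0},
    {"dx": -0.006, "dy": -0.238, "dz": 0, "wx": 0, "wy": 0, "wz": 0.289, "gripper": 0},
    {"dx": 0, "dy": -0.265, "dz": 0, "wx": 0, "wy": 0, "wz": 0.338, "gripper": 0},
    {"dx": 0.008, "dy": -0.292, "dz": 0, "wx": 0, "wy": 0, "wz": 0.387, "gripper": 0},
    {"dx": 0.019, "dy": -0.318, "dz": 0, "wx": 0, "wy": 0, "wz": 0.437, "gripper": 0}
  ]
}}

```text
t: 9.4
eef_pos: [0.6112, -0.0772, 0.0213]
ee_rot: [0.0, 0.975, 0.22, 0.003]
force: [0.4, -0.0, -0.4]
opening: 0.001
grasp_force: 0.0
```

Call:
{"api": "jog_arm", "payload": {
  "rows": [
    {"dx": 0, "dy": 0.1, "dz": 0, "wx": 0, "wy": 0, "wz": 0, "gripper": 0},
    {"dx": 0, "dy": 0.1, "dz": -0.65, "wx": 0, "wy": 0, "wz": 0, "gripper": 0},
    {"dx": 0, "dy": 0.1, "dz": -0.65, "wx": 0, "wy": 0, "wz": 0, "gripper": 0},
    {"dx": -0.4, "dy": 0.8, "dz": -0.65, "wx": 0, "wy": 0, "wz": 0, "gripper": 0},
    {"dx": -0.4, "dy": 0.8, "dz": -0.65, "wx": 0, "wy": 0, "wz": 0, "gripper": 0},
    {"dx": -0.4, "dy": 0.8, "dz": -0.65, "wx": 0, "wy": 0, "wz": 0, "gripper": 0},
    {"dx": -0.4, "dy": 0.8, "dz": -0.65, "wx": 0, "wy": 0, "wz": 0, "gripper": 0},
    {"dx": -0.4, "dy": 0.8, "dz": -0.65, "wx": 0, "wy": 0, "wz": 0, "gripper": 0},
    {"dx": -0.4, "dy": 0.8, "dz": -0.65, "wx": 0, "wy": 0, "wz": 0, "gripper": 0}
  ]
}}

```text
t: 10.15
eef_pos: [0.6054, -0.3124, 0.1875]
ee_rot: [0.006, 0.976, 0.218, 0.003]
force: [-0.6, -1.7, 0.2]
opening: 0.007
grasp_force: 0.0
```

```bash
python3 - <<'E'
from h import *
p=look((.63,-.015,np.radians(30)))
rows([])
T=push(p,-.055,-1,np.degrees(p[2])+1.7-8,6,k=.6,gap=.015)
print(np.round(T,4)); rows(T[:2])
E
```

```text
('top',) [ 0.6371 -0.0289] 65.45 5.9
('scene',) [ 0.6383 -0.0299] 65.95 4.8
('top', 'scene') [ 0.6377 -0.0293] 65.94 11.7
now 10.25 [ 0.606  -0.3056  0.1847] 25.38 F [-0.4  0.4 -0.4] open 0.0
[[ 6.81500e-01 -1.09000e-01  1.10000e-01  6.59447e+01]
 [ 6.81500e-01 -1.09000e-01  1.80000e-02  6.59447e+01]
 [ 6.64100e-01 -1.01300e-01  1.80000e-02  6.59447e+01]
 [ 6.50000e-01 -9.74000e-02  1.80000e-02  5.60039e+01]
 [ 6.36800e-01 -9.12000e-02  1.80000e-02  4.60631e+01]
 [ 6.24800e-01 -8.27000e-02  1.80000e-02  3.61223e+01]
 [ 6.14500e-01 -7.23000e-02  1.80000e-02  2.61816e+01]
 [ 6.06100e-01 -6.03000e-02  1.80000e-02  1.62408e+01]
 [ 5.99900e-01 -4.70000e-02  1.80000e-02  6.30000e+00]]
now 10.25 [ 0.606  -0.3056  0.1847] 25.38 F [-0.4  0.4 -0.4] open 0.0
dx 0.610 dy -0.581 dz 0.299 wz -0.451
dx 0.610 dy -0.581 dz 0.667 wz -0.451
```

```bash
python3 - <<'E'
from h import *
im=vision.snapshot("top");s=vision.snapshot("scene")
p=(.6377,-.0293,np.radians(65.94))
o=[]
for n,i in(("top",im),("scene",s)):
    c,_=cv2.findContours(render(n,p),0,2);cv2.drawContours(i,c,-1,(255,255,0),1)
cv2.imwrite("pics/c.png",cv2.resize(np.hstack([im[50:310,180:440],s[100:360,180:440]]),None,fx=1.5,fy=1.5))
E
```

```text
(no output)
```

View pics/c.png

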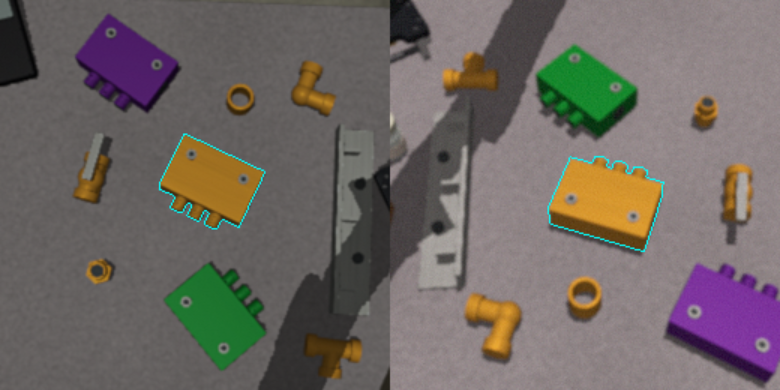

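Call:
{"api": "jog_arm", "payload": {
  "rows": [
    {"dx": 0.61, "dy": -0.58, "dz": 0.0, "wx": 0, "wy": 0, "wz": -0.45, "gripper": 0},
    {"dx": 0.61, "dy": -0.58, "dz": 0.0, "wx": 0, "wy": 0, "wz": -0.45, "gripper": 0},
    {"dx": 0.61, "dy": -0.58, "dz": 0.0, "wx": 0, "wy": 0, "wz": -0.45, "gripper": 0},
    {"dx": 0.61, "dy": -0.58, "dz": 0.0, "wx": 0, "wy": 0, "wz": -0.45, "gripper": 0},
    {"dx": 0.61, "dy": -0.58, "dz": 0.0, "wx": 0, "wy": 0, "wz": -0.45, "gripper": 0},
    {"dx": 0.61, "dy": -0.58, "dz": 0.2, "wx": 0, "wy": 0, "wz": -0.45, "gripper": 0},
    {"dx": 0.61, "dy": -0.58, "dz": 0.35, "wx": 0, "wy": 0, "wz": -0.45, "gripper": 0},
    {"dx": 0.61, "dy": -0.58, "dz": 0.5, "wx": 0, "wy": 0, "wz": -0.45, "gripper": 0},
    {"dx": 0.61, "dy": -0.58, "dz": 0.66, "wx": 0, "wy": 0, "wz": -0.45, "gripper": 0},
    {"dx": 0.61, "dy": -0.58, "dz": 0.66, "wx": 0, "wy": 0, "wz": -0.45, "gripper": 0},
    {"dx": 0.61, "dy": -0.58, "dz": 0.66, "wx": 0, "wy": 0, "wz": -0.45, "gripper": 0}
  ]
}}

```text
t: 11.27
eef_pos: [0.678, -0.1015, 0.0138]
ee_rot: [-0.002, 0.837, 0.547, -0.002]
force: [-0.1, -0.3, 0.3]
opening: 0.006
grasp_force: 0.0
```

```bash
sed -i 's/d=.0125;out/d=.006;out/' h.py; python3 - <<'E'
from h import *
p=(.6377,-.0293,np.radians(65.94))
s=robot.get_state()["eef_pos"];d=s[:2]-p[:2];c,q=np.cos(p[2]),np.sin(p[2]);print("in block",c*d[0]+q*d[1],-q*d[0]+c*d[1])
i=vision.snapshot("scene");u=proj("scene",s)[0];print(u)
cv2.circle(i,tuple(int(v) for v in u),3,(0,0,255),1)
cv2.imwrite("pics/d.png",cv2.resize(i[100:360,180:440],None,fx=2,fy=2))
T=push(p,-.055,-1,40,9,k=.5);rows(T[2:])
E
```

```text
in block -0.04952727706964698 -0.06622939479128431
[291.58399401 257.02346085]
now 11.3167 [ 0.6807 -0.1026  0.0166] 66.28 F [0.3 0.8 0.7] open 0.0
dx -0.022 dy -0.089 dz -0.005 wz 0.004
dx -0.027 dy -0.114 dz -0.005 wz 0.053
dx -0.030 dy -0.140 dz -0.005 wz 0.103
dx -0.031 dy -0.165 dz -0.005 wz 0.152
dx -0.030 dy -0.191 dz -0.005 wz 0.201
dx -0.027 dy -0.217 dz -0.005 wz 0.251
dx -0.021 dy -0.242 dz -0.005 wz 0.300
dx -0.014 dy -0.267 dz -0.005 wz 0.349
dx -0.006 dy -0.291 dz -0.005 wz 0.399
dx 0.005 dy -0.314 dz -0.005 wz 0.448
```

View pics/d.png

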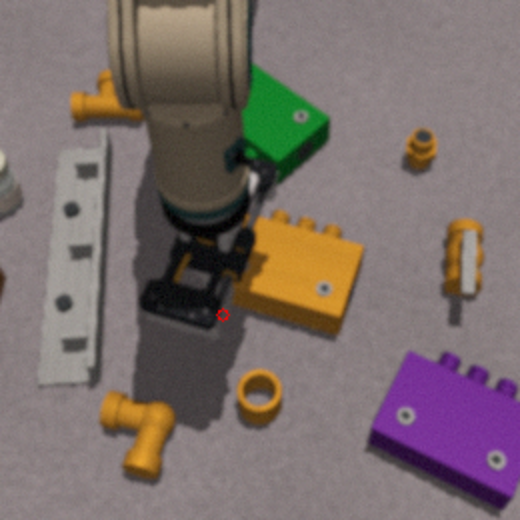

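Call:
{"api": "jog_arm", "payload": {
  "rows": [
    {"dx": -0.02, "dy": -0.03, "dz": 0, "wx": 0, "wy": 0, "wz": 0, "gripper": 0},
    {"dx": -0.02, "dy": -0.06, "dz": 0, "wx": 0, "wy": 0, "wz": 0, "gripper": 0},
    {"dx": -0.022, "dy": -0.09, "dz": 0, "wx": 0, "wy": 0, "wz": 0, "gripper": 0},
    {"dx": -0.027, "dy": -0.114, "dz": 0, "wx": 0, "wy": 0, "wz": 0.05, "gripper": 0},
    {"dx": -0.03, "dy": -0.14, "dz": 0, "wx": 0, "wy": 0, "wz": 0.1, "gripper": 0},
    {"dx": -0.031, "dy": -0.165, "dz": 0, "wx": 0, "wy": 0, "wz": 0.15, "gripper": 0},
    {"dx": -0.031, "dy": -0.165, "dz": 0, "wx": 0, "wy": 0, "wz": 0.15, "gripper": 0}
  ]
}}

```text
t: 11.9
eef_pos: [0.6429, -0.0979, 0.0195]
ee_rot: [0.004, 0.897, 0.442, 0.003]
force: [2.9, -4.1, 3.8]
opening: 0.005
grasp_force: 2.6
```

```bash
python3 - <<'E'
from h import *
rows([])
i=vision.snapshot("scene");u=proj("scene",robot.get_state()["eef_pos"])[0];print(u)
p,c=fit((.6377,-.0293,np.radians(60)),{"scene":i});print(p,np.degrees(p[2]),c)
cv2.circle(i,tuple(int(v) for v in u),2,(0,0,255),1)
cv2.imwrite("pics/e.png",cv2.resize(i[190:320,240:390],None,fx=4,fy=4,interpolation=cv2.INTER_CUBIC))
E
```

```text
now 11.9 [ 0.6429 -0.0979  0.0195] 52.41 F [ 2.9 -4.1  3.8] open 0.01
[292.11428307 240.95303862]
[ 0.63211024 -0.02347858  0.99938769] 57.26069662288408 32.9774296875
```

View pics/e.png

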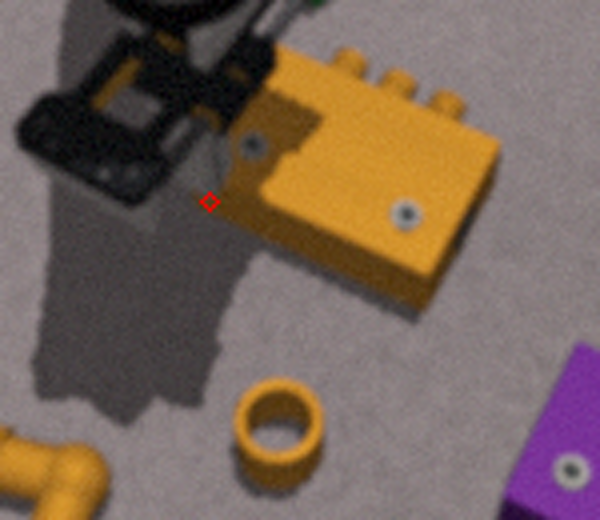

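```bash
cat >> h.py <<'E'
def cont(p,side,turn,n,k):
    s=robot.get_state();q=s["eef_pos"][:2].copy();yw=np.degrees(yaw(s["ee_rot"]))
    rot=lambda a,v:np.array([np.cos(a)*v[0]-np.sin(a)*v[1],np.sin(a)*v[0]+np.cos(a)*v[1]])
    l=rot(-p[2],q-np.array(p[:2]));print("finger in block",l.round(4))
    th=p[2];da=np.radians(turn)/n;L=abs(l[0])+.025;T=[]
    for i in range(n):
        th-=da;q=q-rot(th,[0,side])*L*da+rot(th,[np.sign(l[0])*k*.045*da,0]);yw-=np.degrees(da);T.append((*q,.018,yw))
    rows(T)
E
python3 - <<'E'
from h import *
cont((.6321,-.0235,np.radians(57.3)),-1,35,9,.5)
E
```

```text
finger in block [-0.0567 -0.0493]
now 11.95 [ 0.6429 -0.0979  0.0195] 52.56 F [ 1.6 -4.9  4.3] open 0.0
dx -0.006 dy -0.022 dz 0.006 wz 0.043
dx -0.011 dy -0.045 dz 0.006 wz 0.086
dx -0.015 dy -0.067 dz 0.006 wz 0.130
dx -0.017 dy -0.090 dz 0.006 wz 0.173
dx -0.017 dy -0.113 dz 0.006 wz 0.216
dx -0.016 dy -0.136 dz 0.006 wz 0.259
dx -0.013 dy -0.159 dz 0.006 wz 0.302
dx -0.008 dy -0.182 dz 0.006 wz 0.346
dx -0.002 dy -0.204 dz 0.006 wz 0.389
```

Call:
{"api": "jog_arm", "payload": {
  "rows": [
    {"dx": -0.006, "dy": -0.022, "dz": 0, "wx": 0, "wy": 0, "wz": 0.043, "gripper": 0},
    {"dx": -0.011, "dy": -0.045, "dz": 0, "wx": 0, "wy": 0, "wz": 0.086, "gripper": 0},
    {"dx": -0.015, "dy": -0.067, "dz": 0, "wx": 0, "wy": 0, "wz": 0.13, "gripper": 0},
    {"dx": -0.017, "dy": -0.09, "dz": 0, "wx": 0, "wy": 0, "wz": 0.173, "gripper": 0},
    {"dx": -0.017, "dy": -0.113, "dz": 0, "wx": 0, "wy": 0, "wz": 0.216, "gripper": 0},
    {"dx": -0.016, "dy": -0.136, "dz": 0, "wx": 0, "wy": 0, "wz": 0.259, "gripper": 0},
    {"dx": -0.013, "dy": -0.159, "dz": 0, "wx": 0, "wy": 0, "wz": 0.302, "gripper": 0},
    {"dx": -0.008, "dy": -0.182, "dz": 0, "wx": 0, "wy": 0, "wz": 0.346, "gripper": 0},
    {"dx": -0.002, "dy": -0.204, "dz": 0, "wx": 0, "wy": 0, "wz": 0.389, "gripper": 0},
    {"dx": -0.002, "dy": -0.204, "dz": 0, "wx": 0, "wy": 0, "wz": 0.389, "gripper": 0}
  ]
}}

```text
t: 12.78
eef_pos: [0.6038, -0.0665, 0.0204]
ee_rot: [0.003, 0.988, 0.152, 0.006]
force: [2.5, -3.2, 10.8]
opening: 0.006
grasp_force: 5.2
```

```bash
python3 - <<'E'
from h import *
p=look((.63,-.015,np.radians(25)))
cont(p,-1,np.degrees(p[2])+1.7,6,.5)
E
```

```text
('top',) [0.6548 0.0122] -5.69 369.2
('scene',) [ 0.6317 -0.0235] 56.46 40.4
('top', 'scene') [ 0.6333 -0.0218] 56.9 454.9
finger in block [-0.0536  0.0004]
now 12.8833 [ 0.6037 -0.0664  0.0204] 17.6 F [ 1.2 -3.  10.9] open 0.01
dx -0.040 dy -0.039 dz 0.009 wz 0.109
dx -0.072 dy -0.084 dz 0.009 wz 0.217
dx -0.097 dy -0.134 dz 0.009 wz 0.326
dx -0.112 dy -0.188 dz 0.009 wz 0.434
dx -0.119 dy -0.243 dz 0.009 wz 0.543
dx -0.115 dy -0.299 dz 0.009 wz 0.651
```

```bash
python3 - <<'E'
from h import *
o=[]
for n,(r,c) in(("top",(110,240)),("scene",(170,250))):
    i=vision.snapshot(n);u=proj(n,robot.get_state()["eef_pos"])[0]
    cv2.circle(i,tuple(int(v) for v in u),2,(0,0,255),1)
    o.append(cv2.resize(i[r:r+150,c:c+130],None,fx=3,fy=3.9,interpolation=cv2.INTER_CUBIC))
cv2.imwrite("pics/f.png",np.hstack(o))
E
```

```text
(no output)
```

View pics/f.png

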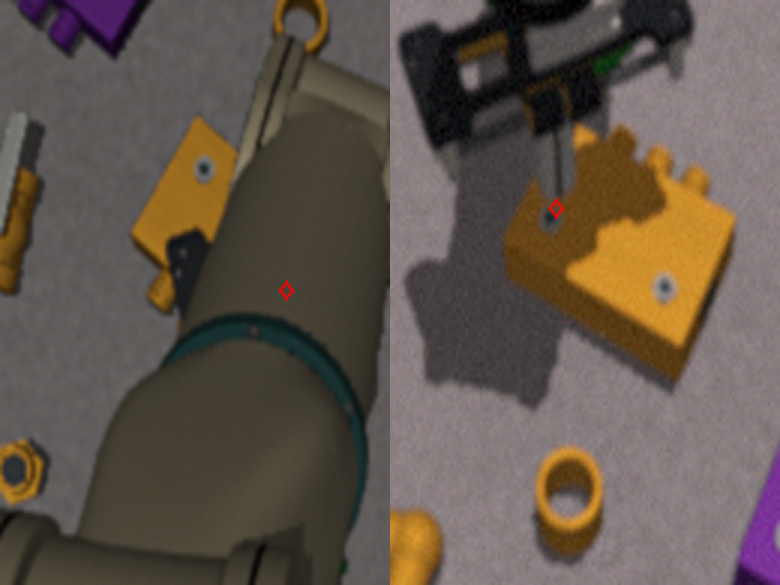

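```bash
python3 - <<'E'
from h import *
s=robot.get_state();print(s["force"],s["moment"],s["eef_pos"],s["ee_rot"],s["effort"].round(2))
print(back("scene",[(308.3,220)],.045),proj("scene",[[.6037,-.0664,.045]]))
i=vision.snapshot("scene");cv2.imwrite("pics/g.png",cv2.resize(i[195:255,275:355],None,fx=9,fy=9,interpolation=cv2.INTER_CUBIC))
E
```

```text
[ 1.81131097 -3.25374514 11.11303271] [-0.77479579 -0.48059324 -0.00931245] [ 0.60373773 -0.06647211  0.02037721] [0.00212268 0.98822512 0.15288474 0.00573223] [-1.850e+00 -4.807e+01  1.360e+00 -8.550e+00 -5.200e-01  9.500e-01
  2.000e-02]
[[ 0.61011547 -0.05971179  0.045     ]] [[304.93207692 217.74263343]]
```

View pics/g.png

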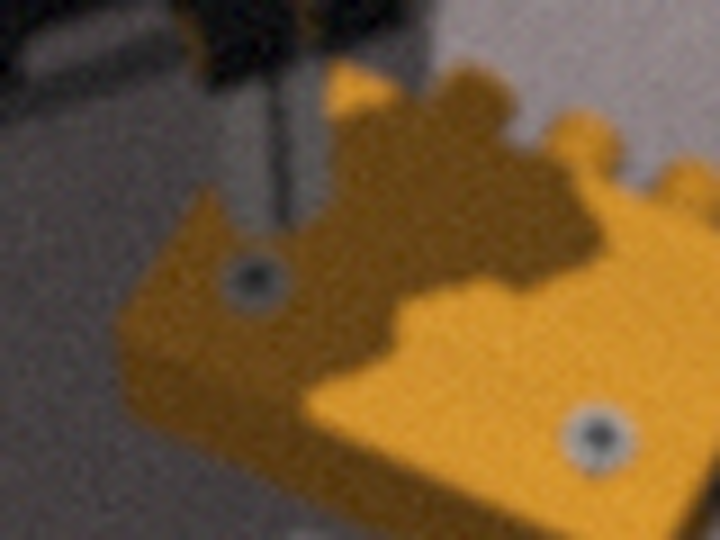

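The tip force is mainly vertical, so the fingers slid over the block's top edge. The effective contact surface seems to sit well above the TCP. I'll lift, re-measure, and push again lower.

Call:
{"api": "jog_arm", "payload": {
  "rows": [
    {"dx": 0, "dy": 0, "dz": -0.2, "wx": 0, "wy": 0, "wz": 0, "gripper": 0},
    {"dx": 0, "dy": 0, "dz": -0.5, "wx": 0, "wy": 0, "wz": 0, "gripper": 0},
    {"dx": 0, "dy": 0.4, "dz": -0.5, "wx": 0, "wy": 0, "wz": 0, "gripper": 0},
    {"dx": 0, "dy": 0.9, "dz": -0.5, "wx": 0, "wy": 0, "wz": 0, "gripper": 0},
    {"dx": 0, "dy": 0.9, "dz": -0.5, "wx": 0, "wy": 0, "wz": 0, "gripper": 0},
    {"dx": 0, "dy": 0.9, "dz": -0.5, "wx": 0, "wy": 0, "wz": 0, "gripper": 0},
    {"dx": 0, "dy": 0.9, "dz": -0.5, "wx": 0, "wy": 0, "wz": 0, "gripper": 0},
    {"dx": 0, "dy": 0.9, "dz": -0.5, "wx": 0, "wy": 0, "wz": 0, "gripper": 0},
    {"dx": 0, "dy": 0.9, "dz": -0.5, "wx": 0, "wy": 0, "wz": 0, "gripper": 0}
  ]
}}

```text
t: 13.78
eef_pos: [0.6668, -0.2872, 0.1436]
ee_rot: [0.003, 0.989, 0.15, 0.002]
force: [0.2, -1.0, 0.6]
opening: 0.004
grasp_force: 0.0
```

```bash
python3 - <<'E'
from h import *
p=look((.633,-.022,np.radians(57)))
T=push(p,-.056,-1,40,9,k=.6,gap=.025,z=.005)
print(np.round(T[0],4)); rows(T[:2])
E
```

```text
('top',) [ 0.6307 -0.0233] 55.75 5.9
('scene',) [ 0.6316 -0.024 ] 56.42 5.8
('top', 'scene') [ 0.631  -0.0239] 56.36 12.8
[ 0.6633 -0.1127  0.11   56.3559]
now 13.8833 [ 0.6666 -0.2793  0.142 ] 17.55 F [ 0.2  1.3 -0.1] open 0.0
dx 0.188 dy -0.640 dz 0.128 wz -0.431
dx 0.188 dy -0.640 dz 0.548 wz -0.431
```

Call:
{"api": "jog_arm", "payload": {
  "rows": [
    {"dx": 0.19, "dy": -0.64, "dz": 0.0, "wx": 0, "wy": 0, "wz": -0.43, "gripper": 0},
    {"dx": 0.19, "dy": -0.64, "dz": 0.0, "wx": 0, "wy": 0, "wz": -0.43, "gripper": 0},
    {"dx": 0.19, "dy": -0.64, "dz": 0.0, "wx": 0, "wy": 0, "wz": -0.43, "gripper": 0},
    {"dx": 0.19, "dy": -0.64, "dz": 0.0, "wx": 0, "wy": 0, "wz": -0.43, "gripper": 0},
    {"dx": 0.19, "dy": -0.64, "dz": 0.0, "wx": 0, "wy": 0, "wz": -0.43, "gripper": 0},
    {"dx": 0.19, "dy": -0.64, "dz": 0.12, "wx": 0, "wy": 0, "wz": -0.43, "gripper": 0},
    {"dx": 0.19, "dy": -0.64, "dz": 0.26, "wx": 0, "wy": 0, "wz": -0.43, "gripper": 0},
    {"dx": 0.19, "dy": -0.64, "dz": 0.4, "wx": 0, "wy": 0, "wz": -0.43, "gripper": 0},
    {"dx": 0.19, "dy": -0.64, "dz": 0.48, "wx": 0, "wy": 0, "wz": -0.43, "gripper": 0},
    {"dx": 0.19, "dy": -0.64, "dz": 0.52, "wx": 0, "wy": 0, "wz": -0.43, "gripper": 0},
    {"dx": 0.19, "dy": -0.64, "dz": 0.545, "wx": 0, "wy": 0, "wz": -0.43, "gripper": 0},
    {"dx": 0.19, "dy": -0.64, "dz": 0.545, "wx": 0, "wy": 0, "wz": -0.43, "gripper": 0}
  ]
}}

```text
t: 14.88
eef_pos: [0.663, -0.1106, 0.0043]
ee_rot: [-0.001, 0.881, 0.473, -0.0]
force: [-0.5, 0.2, 0.8]
opening: 0.007
grasp_force: 0.0
```

```bash
python3 - <<'E'
from h import *
p=(.631,-.0239,np.radians(56.3))
T=push(p,-.055,-1,32,8,k=.6,gap=.025,z=.006);rows(T[2:])
E
```

```text
now 14.8833 [ 0.663  -0.1106  0.0043] 56.42 F [-0.5  0.2  0.8] open 0.01
dx -0.002 dy -0.111 dz -0.007 wz 0.001
dx -0.008 dy -0.134 dz -0.007 wz 0.046
dx -0.013 dy -0.157 dz -0.007 wz 0.090
dx -0.015 dy -0.180 dz -0.007 wz 0.135
dx -0.016 dy -0.204 dz -0.007 wz 0.179
dx -0.016 dy -0.228 dz -0.007 wz 0.224
dx -0.013 dy -0.251 dz -0.007 wz 0.268
dx -0.010 dy -0.274 dz -0.007 wz 0.312
dx -0.004 dy -0.297 dz -0.007 wz 0.357
```

Call:
{"api": "jog_arm", "payload": {
  "rows": [
    {"dx": 0, "dy": -0.04, "dz": 0, "wx": 0, "wy": 0, "wz": 0, "gripper": 0},
    {"dx": 0, "dy": -0.08, "dz": 0, "wx": 0, "wy": 0, "wz": 0, "gripper": 0},
    {"dx": -0.002, "dy": -0.11, "dz": 0, "wx": 0, "wy": 0, "wz": 0, "gripper": 0},
    {"dx": -0.008, "dy": -0.134, "dz": 0, "wx": 0, "wy": 0, "wz": 0.046, "gripper": 0},
    {"dx": -0.013, "dy": -0.157, "dz": 0, "wx": 0, "wy": 0, "wz": 0.09, "gripper": 0},
    {"dx": -0.015, "dy": -0.18, "dz": 0, "wx": 0, "wy": 0, "wz": 0.135, "gripper": 0},
    {"dx": -0.016, "dy": -0.204, "dz": 0, "wx": 0, "wy": 0, "wz": 0.179, "gripper": 0},
    {"dx": -0.016, "dy": -0.228, "dz": 0, "wx": 0, "wy": 0, "wz": 0.224, "gripper": 0},
    {"dx": -0.016, "dy": -0.228, "dz": 0, "wx": 0, "wy": 0, "wz": 0.224, "gripper": 0}
  ]
}}

```text
t: 15.63
eef_pos: [0.6146, -0.0866, 0.0066]
ee_rot: [0.002, 0.951, 0.309, 0.001]
force: [-0.1, -3.7, 1.0]
opening: 0.01
grasp_force: 1.7
```

```bash
python3 - <<'E'
from h import *
p,c=fit((.625,-.02,np.radians(38)),names=("scene",));print(p,np.degrees(p[2]),c,robot.get_state()["force"])
cont(p,-1,np.degrees(p[2])+1.7-6,8,.5)
E
```

```text
[ 0.61883024 -0.0069342   0.65522477] 37.54161404477765 24.30171484375 [-1.20543533 -5.15107774  1.24155689]
finger in block [-0.0517 -0.0606]
now 15.6833 [ 0.6148 -0.0865  0.0066] 36.09 F [-1.2 -5.2  1.2] open 0.0
dx -0.005 dy -0.023 dz -0.046 wz 0.046
dx -0.009 dy -0.045 dz -0.046 wz 0.092
dx -0.011 dy -0.068 dz -0.046 wz 0.139
dx -0.012 dy -0.092 dz -0.046 wz 0.185
dx -0.011 dy -0.115 dz -0.046 wz 0.231
dx -0.008 dy -0.138 dz -0.046 wz 0.277
dx -0.003 dy -0.161 dz -0.046 wz 0.323
dx 0.003 dy -0.183 dz -0.046 wz 0.369
```

Call:
{"api": "jog_arm", "payload": {
  "rows": [
    {"dx": -0.005, "dy": -0.023, "dz": 0, "wx": 0, "wy": 0, "wz": 0.046, "gripper": 0},
    {"dx": -0.009, "dy": -0.045, "dz": 0, "wx": 0, "wy": 0, "wz": 0.092, "gripper": 0},
    {"dx": -0.011, "dy": -0.068, "dz": 0, "wx": 0, "wy": 0, "wz": 0.139, "gripper": 0},
    {"dx": -0.012, "dy": -0.092, "dz": 0, "wx": 0, "wy": 0, "wz": 0.185, "gripper": 0},
    {"dx": -0.011, "dy": -0.115, "dz": 0, "wx": 0, "wy": 0, "wz": 0.231, "gripper": 0},
    {"dx": -0.008, "dy": -0.138, "dz": 0, "wx": 0, "wy": 0, "wz": 0.277, "gripper": 0},
    {"dx": -0.003, "dy": -0.161, "dz": 0, "wx": 0, "wy": 0, "wz": 0.323, "gripper": 0},
    {"dx": 0.003, "dy": -0.183, "dz": 0, "wx": 0, "wy": 0, "wz": 0.369, "gripper": 0},
    {"dx": 0.003, "dy": -0.183, "dz": 0, "wx": 0, "wy": 0, "wz": 0.369, "gripper": 0}
  ]
}}

```text
t: 16.43
eef_pos: [0.5872, -0.0497, 0.0061]
ee_rot: [0.002, 1.0, 0.024, 0.001]
force: [-1.9, -6.9, 3.0]
opening: 0.006
grasp_force: 3.1
```

```bash
python3 - <<'E'
from h import *
p,c=fit((.61,0,np.radians(8)),names=("scene",));print(p,np.degrees(p[2]),c,robot.get_state()["force"])
cont(p,-1,np.degrees(p[2])+1.7,3,.5)
E
```

```text
[0.62142744 0.02434495 0.30689267] 17.583654723714158 8.25415625 [-2.78051748 -6.71918797  2.80740907]
finger in block [-0.0549 -0.0602]
now 16.4833 [ 0.5872 -0.0497  0.0061] 2.87 F [-2.8 -6.7  2.8] open 0.0
dx -0.015 dy -0.034 dz -0.048 wz 0.071
dx -0.026 dy -0.070 dz -0.048 wz 0.143
dx -0.034 dy -0.106 dz -0.048 wz 0.214
```

Call:
{"api": "jog_arm", "payload": {
  "rows": [
    {"dx": -0.007, "dy": -0.02, "dz": 0, "wx": 0, "wy": 0, "wz": 0, "gripper": 0},
    {"dx": -0.013, "dy": -0.04, "dz": 0, "wx": 0, "wy": 0, "wz": 0, "gripper": 0},
    {"dx": -0.018, "dy": -0.06, "dz": 0, "wx": 0, "wy": 0, "wz": 0.02, "gripper": 0},
    {"dx": -0.024, "dy": -0.08, "dz": 0, "wx": 0, "wy": 0, "wz": 0.03, "gripper": 0},
    {"dx": -0.028, "dy": -0.1, "dz": 0, "wx": 0, "wy": 0, "wz": 0.03, "gripper": 0},
    {"dx": -0.03, "dy": -0.115, "dz": 0, "wx": 0, "wy": 0, "wz": 0.03, "gripper": 0},
    {"dx": -0.03, "dy": -0.115, "dz": 0, "wx": 0, "wy": 0, "wz": 0.03, "gripper": 0}
  ]
}}

```text
t: 17.07
eef_pos: [0.5776, -0.0214, 0.006]
ee_rot: [0.002, 1.0, 0.002, 0.0]
force: [-2.8, -6.5, 5.0]
opening: 0.003
grasp_force: 3.5
```

```bash
python3 - <<'E'
from h import *
p,c=fit((.61,0.03,np.radians(5)),names=("scene",));print(p,np.degrees(p[2]),c,robot.get_state()["force"])
cont(p,-1,np.degrees(p[2])+1.7,3,.5)
E
```

```text
[0.62550455 0.04060606 0.07028832] 4.027224190657783 5.26801953125 [-3.25303849 -7.90324616  4.13291796]
finger in block [-0.0522 -0.0585]
now 17.1167 [ 0.5776 -0.0214  0.006 ] 0.19 F [-3.3 -7.9  4.1] open 0.01
dx -0.003 dy -0.010 dz -0.048 wz 0.021
dx -0.006 dy -0.020 dz -0.048 wz 0.042
dx -0.009 dy -0.031 dz -0.048 wz 0.064
```

Call:
{"api": "jog_arm", "payload": {
  "rows": [
    {"dx": -0.004, "dy": -0.015, "dz": 0, "wx": 0, "wy": 0, "wz": 0.01, "gripper": 0},
    {"dx": -0.007, "dy": -0.03, "dz": 0, "wx": 0, "wy": 0, "wz": 0.02, "gripper": 0},
    {"dx": -0.01, "dy": -0.044, "dz": 0, "wx": 0, "wy": 0, "wz": 0.02, "gripper": 0},
    {"dx": -0.01, "dy": -0.044, "dz": 0, "wx": 0, "wy": 0, "wz": 0.02, "gripper": 0},
    {"dx": -0.01, "dy": 0.08, "dz": 0, "wx": 0, "wy": 0, "wz": 0.02, "gripper": 0},
    {"dx": -0.01, "dy": 0.08, "dz": -0.3, "wx": 0, "wy": 0, "wz": 0.02, "gripper": 0},
    {"dx": -0.01, "dy": 0.08, "dz": -0.65, "wx": 0, "wy": 0, "wz": 0.02, "gripper": 0},
    {"dx": -0.01, "dy": 0.08, "dz": -0.65, "wx": 0, "wy": 0, "wz": 0.02, "gripper": 0},
    {"dx": 0.1, "dy": -0.3, "dz": -0.65, "wx": 0, "wy": 0, "wz": -0.2, "gripper": 0.5},
    {"dx": 0.1, "dy": -0.6, "dz": -0.65, "wx": 0, "wy": 0, "wz": -0.4, "gripper": 1},
    {"dx": 0.1, "dy": -0.9, "dz": -0.65, "wx": 0, "wy": 0, "wz": -0.6, "gripper": 1},
    {"dx": 0.1, "dy": -1, "dz": -0.65, "wx": 0, "wy": 0, "wz": -0.98, "gripper": 1}
  ]
}}

```text
t: 18.12
eef_pos: [0.597, 0.1259, 0.1609]
ee_rot: [-0.001, 0.971, 0.237, 0.002]
force: [1.5, 0.2, -0.0]
opening: 0.252
grasp_force: 0.0
```

```bash
python3 - <<'E'
from h import *
rows([(.625,.22,.17,88.3)])
E
```

```text
now 18.1167 [0.597  0.1259 0.1609] 27.47 F [ 1.5  0.2 -0. ] open 0.25
dx 0.273 dy -0.282 dz -0.036 wz -0.676
```

Call:
{"api": "jog_arm", "payload": {
  "rows": [
    {"dx": 0.27, "dy": -0.28, "dz": -0.03, "wx": 0, "wy": 0, "wz": -0.676, "gripper": 1},
    {"dx": 0.27, "dy": -0.28, "dz": -0.03, "wx": 0, "wy": 0, "wz": -0.676, "gripper": 1},
    {"dx": 0.27, "dy": -0.28, "dz": -0.03, "wx": 0, "wy": 0, "wz": -0.676, "gripper": 1},
    {"dx": 0.27, "dy": -0.28, "dz": -0.03, "wx": 0, "wy": 0, "wz": -0.676, "gripper": 1},
    {"dx": 0.27, "dy": -0.28, "dz": -0.03, "wx": 0, "wy": 0, "wz": -0.676, "gripper": 1},
    {"dx": 0.27, "dy": -0.28, "dz": -0.03, "wx": 0, "wy": 0, "wz": -0.676, "gripper": 1},
    {"dx": 0.27, "dy": -0.28, "dz": -0.03, "wx": 0, "wy": 0, "wz": -0.676, "gripper": 1},
    {"dx": 0.27, "dy": -0.28, "dz": -0.03, "wx": 0, "wy": 0, "wz": -0.676, "gripper": 1},
    {"dx": 0.27, "dy": -0.28, "dz": -0.03, "wx": 0, "wy": 0, "wz": -0.676, "gripper": 1},
    {"dx": 0.27, "dy": -0.28, "dz": -0.03, "wx": 0, "wy": 0, "wz": -0.676, "gripper": 1},
    {"dx": 0.27, "dy": -0.28, "dz": -0.03, "wx": 0, "wy": 0, "wz": -0.676, "gripper": 1}
  ]
}}

```text
t: 19.03
eef_pos: [0.6245, 0.2165, 0.1669]
ee_rot: [-0.0, 0.72, 0.694, 0.001]
force: [-0.1, 0.2, -0.2]
opening: 0.997
grasp_force: 0.0
```

```bash
python3 - <<'E'
from h import *
p=look((.626,.045,np.radians(-1)))
T=[(*tf(p,[[0,y,0]])[0,:2],z,np.degrees(p[2])+90) for y,z in((.071,.12),(.071,.006),(.050,.006))]
print(np.round(T,4));rows(T)
E
```

```text
('top',) [0.6272 0.0463] -0.24 122.8
('scene',) [0.6275 0.0465] -0.93 3.5
('top', 'scene') [0.6275 0.0463] -0.76 126.5
[[6.28400e-01 1.17300e-01 1.20000e-01 8.92395e+01]
 [6.28400e-01 1.17300e-01 6.00000e-03 8.92395e+01]
 [6.28200e-01 9.63000e-02 6.00000e-03 8.92395e+01]]
now 19.1333 [0.6245 0.2162 0.1665] 87.86 F [0.2 0.9 1.2] open 1.0
dx -0.395 dy 0.030 dz 0.186 wz -0.015
dx -0.395 dy 0.030 dz 0.642 wz -0.015
dx -0.479 dy 0.032 dz 0.642 wz -0.015
```

Call:
{"api": "jog_arm", "payload": {
  "rows": [
    {"dx": -0.395, "dy": 0.03, "dz": 0.1, "wx": 0, "wy": 0, "wz": -0.005, "gripper": 1},
    {"dx": -0.395, "dy": 0.03, "dz": 0.1, "wx": 0, "wy": 0, "wz": -0.005, "gripper": 1},
    {"dx": -0.395, "dy": 0.03, "dz": 0.1, "wx": 0, "wy": 0, "wz": -0.005, "gripper": 1},
    {"dx": -0.395, "dy": 0.03, "dz": 0.15, "wx": 0, "wy": 0, "wz": -0.005, "gripper": 1},
    {"dx": -0.395, "dy": 0.03, "dz": 0.3, "wx": 0, "wy": 0, "wz": -0.005, "gripper": 1},
    {"dx": -0.395, "dy": 0.03, "dz": 0.45, "wx": 0, "wy": 0, "wz": -0.005, "gripper": 1},
    {"dx": -0.395, "dy": 0.03, "dz": 0.56, "wx": 0, "wy": 0, "wz": -0.005, "gripper": 1},
    {"dx": -0.395, "dy": 0.03, "dz": 0.62, "wx": 0, "wy": 0, "wz": -0.005, "gripper": 1},
    {"dx": -0.395, "dy": 0.03, "dz": 0.64, "wx": 0, "wy": 0, "wz": -0.005, "gripper": 1},
    {"dx": -0.395, "dy": 0.03, "dz": 0.64, "wx": 0, "wy": 0, "wz": -0.005, "gripper": 1}
  ]
}}

```text
t: 19.97
eef_pos: [0.6275, 0.1169, 0.0046]
ee_rot: [-0.001, 0.717, 0.697, -0.001]
force: [-0.5, -0.4, 1.4]
opening: 1.004
grasp_force: 0.0
```

```bash
python3 - <<'E'
from h import *
F=np.radians(-1.69)
rows([(.628-.0295*d,.1163-d,.006,88.31) for d in(.012,.03,.08,.12)])
print("block x,y at stop: finger y when flush:", -.2255+.0487*-.0295+.098)
E
```

```text
now 19.9667 [0.6275 0.1169 0.0046] 88.36 F [-0.5 -0.4  1.4] open 1.0
dx -0.050 dy 0.002 dz -0.006 wz 0.001
dx -0.122 dy 0.002 dz -0.006 wz 0.001
dx -0.322 dy 0.002 dz -0.006 wz 0.001
dx -0.482 dy 0.002 dz -0.006 wz 0.001
block x,y at stop: finger y when flush: -0.12893665
```

Call:
{"api": "jog_arm", "payload": {
  "rows": [
    {"dx": -0.03, "dy": 0, "dz": 0, "wx": 0, "wy": 0, "wz": 0, "gripper": 1},
    {"dx": -0.06, "dy": 0, "dz": 0, "wx": 0, "wy": 0, "wz": 0, "gripper": 1},
    {"dx": -0.09, "dy": 0, "dz": 0, "wx": 0, "wy": 0, "wz": 0, "gripper": 1},
    {"dx": -0.13, "dy": 0, "dz": 0, "wx": 0, "wy": 0, "wz": 0, "gripper": 1},
    {"dx": -0.17, "dy": 0, "dz": 0, "wx": 0, "wy": 0, "wz": 0, "gripper": 1},
    {"dx": -0.21, "dy": 0, "dz": 0, "wx": 0, "wy": 0, "wz": 0, "gripper": 1},
    {"dx": -0.25, "dy": 0, "dz": 0, "wx": 0, "wy": 0, "wz": 0, "gripper": 1},
    {"dx": -0.29, "dy": 0, "dz": 0, "wx": 0, "wy": 0, "wz": 0, "gripper": 1},
    {"dx": -0.33, "dy": 0, "dz": 0, "wx": 0, "wy": 0, "wz": 0, "gripper": 1},
    {"dx": -0.37, "dy": 0, "dz": 0, "wx": 0, "wy": 0, "wz": 0, "gripper": 1},
    {"dx": -0.4, "dy": 0, "dz": 0, "wx": 0, "wy": 0, "wz": 0, "gripper": 1},
    {"dx": -0.4, "dy": 0, "dz": 0, "wx": 0, "wy": 0, "wz": 0, "gripper": 1}
  ]
}}

```text
t: 20.97
eef_pos: [0.6273, 0.0178, 0.0076]
ee_rot: [0.0, 0.717, 0.697, 0.002]
force: [1.3, 3.5, -0.1]
opening: 1.0
grasp_force: 1.5
```

```bash
python3 - <<'E'
from h import *
rows([])
p,c=fit((.625,-.037,np.radians(-1.7)),names=("scene",));print(p,np.degrees(p[2]),c)
E
```

```text
now 20.9667 [0.6273 0.0178 0.0076] 88.34 F [ 1.3  3.5 -0.1] open 1.0
[ 0.62512218 -0.04198404  0.00314989] 0.18047528882690822 85.9258203125
```

Call:
{"api": "jog_arm", "payload": {
  "rows": [
    {"dx": -0.04, "dy": 0, "dz": 0, "wx": 0, "wy": 0, "wz": 0, "gripper": 1},
    {"dx": -0.09, "dy": 0, "dz": 0, "wx": 0, "wy": 0, "wz": 0, "gripper": 1},
    {"dx": -0.14, "dy": 0, "dz": 0, "wx": 0, "wy": 0, "wz": 0, "gripper": 1},
    {"dx": -0.19, "dy": 0, "dz": 0, "wx": 0, "wy": 0, "wz": 0, "gripper": 1},
    {"dx": -0.24, "dy": 0, "dz": 0, "wx": 0, "wy": 0, "wz": 0, "gripper": 1},
    {"dx": -0.29, "dy": 0, "dz": 0, "wx": 0, "wy": 0, "wz": 0, "gripper": 1},
    {"dx": -0.34, "dy": 0, "dz": 0, "wx": 0, "wy": 0, "wz": 0, "gripper": 1},
    {"dx": -0.39, "dy": 0, "dz": 0, "wx": 0, "wy": 0, "wz": 0, "gripper": 1},
    {"dx": -0.43, "dy": 0, "dz": 0, "wx": 0, "wy": 0, "wz": 0, "gripper": 1},
    {"dx": -0.46, "dy": 0, "dz": 0, "wx": 0, "wy": 0, "wz": 0, "gripper": 1},
    {"dx": -0.49, "dy": 0, "dz": 0, "wx": 0, "wy": 0, "wz": 0, "gripper": 1},
    {"dx": -0.49, "dy": 0, "dz": 0, "wx": 0, "wy": 0, "wz": 0, "gripper": 1}
  ]
}}

```text
t: 22.02
eef_pos: [0.6238, -0.1028, 0.0075]
ee_rot: [-0.0, 0.717, 0.697, 0.003]
force: [-0.0, 7.1, 3.7]
opening: 0.999
grasp_force: 3.3
```

```bash
python3 - <<'E'
from h import *
rows([])
p,c=fit((.622,-.165,np.radians(-1.7)),names=("scene",));print(p,np.degrees(p[2]),c)
E
```

```text
now 22.0167 [ 0.6238 -0.1028  0.0075] 88.42 F [-0.   7.1  3.7] open 1.0
[ 0.62068512 -0.15906424 -0.03339777] -1.9135513812211717 173.145703125
```

Call:
{"api": "jog_arm", "payload": {
  "rows": [
    {"dx": -0.02, "dy": 0, "dz": 0, "wx": 0, "wy": 0, "wz": 0, "gripper": 1},
    {"dx": -0.04, "dy": 0, "dz": 0, "wx": 0, "wy": 0, "wz": 0, "gripper": 1},
    {"dx": -0.055, "dy": 0, "dz": 0, "wx": 0, "wy": 0, "wz": 0, "gripper": 1},
    {"dx": -0.07, "dy": 0, "dz": 0, "wx": 0, "wy": 0, "wz": 0, "gripper": 1},
    {"dx": -0.08, "dy": 0, "dz": 0, "wx": 0, "wy": 0, "wz": 0, "gripper": 1},
    {"dx": -0.08, "dy": 0, "dz": 0, "wx": 0, "wy": 0, "wz": 0, "gripper": 1}
  ]
}}

```text
t: 22.57
eef_pos: [0.6234, -0.1205, 0.0076]
ee_rot: [-0.001, 0.716, 0.698, 0.003]
force: [0.7, 9.0, 4.2]
opening: 1.001
grasp_force: 5.0
```

Call:
{"api": "jog_arm", "payload": {
  "rows": [
    {"dx": -0.01, "dy": 0, "dz": 0, "wx": 0, "wy": 0, "wz": 0, "gripper": 1},
    {"dx": -0.02, "dy": 0, "dz": 0, "wx": 0, "wy": 0, "wz": 0, "gripper": 1},
    {"dx": -0.02, "dy": 0, "dz": 0, "wx": 0, "wy": 0, "wz": 0, "gripper": 1}
  ]
}}

```text
t: 22.82
eef_pos: [0.6233, -0.1251, 0.0076]
ee_rot: [-0.001, 0.716, 0.698, 0.003]
force: [0.6, 10.7, 5.6]
opening: 0.999
grasp_force: 5.5
```

Call:
{"api": "jog_arm", "payload": {
  "rows": [
    {"dx": -0.01, "dy": 0, "dz": 0, "wx": 0, "wy": 0, "wz": 0, "gripper": 1},
    {"dx": -0.02, "dy": 0, "dz": 0, "wx": 0, "wy": 0, "wz": 0, "gripper": 1},
    {"dx": -0.02, "dy": 0, "dz": 0, "wx": 0, "wy": 0, "wz": 0, "gripper": 1}
  ]
}}

```text
t: 23.07
eef_pos: [0.6233, -0.1269, 0.0076]
ee_rot: [-0.002, 0.716, 0.698, 0.005]
force: [0.3, 14.7, 5.6]
opening: 0.999
grasp_force: 7.7
```

Call:
{"api": "jog_arm", "payload": {
  "rows": [
    {"dx": -0.01, "dy": 0, "dz": 0, "wx": 0, "wy": 0, "wz": 0, "gripper": 1},
    {"dx": -0.02, "dy": 0, "dz": 0, "wx": 0, "wy": 0, "wz": 0, "gripper": 1},
    {"dx": -0.02, "dy": 0, "dz": 0, "wx": 0, "wy": 0, "wz": 0, "gripper": 1},
    {"dx": -0.02, "dy": 0, "dz": 0, "wx": 0, "wy": 0, "wz": 0, "gripper": 1}
  ]
}}

```text
t: 23.4
eef_pos: [0.6233, -0.1269, 0.0076]
ee_rot: [-0.005, 0.716, 0.698, 0.006]
force: [1.0, 22.3, 8.1]
opening: 1.0
grasp_force: 11.3
```

Call:
{"api": "jog_arm", "payload": {
  "rows": [
    {"dx": -0.015, "dy": 0, "dz": 0, "wx": 0, "wy": 0, "wz": 0, "gripper": 1},
    {"dx": -0.015, "dy": 0, "dz": 0, "wx": 0, "wy": 0, "wz": 0, "gripper": 1},
    {"dx": 0.04, "dy": 0, "dz": 0, "wx": 0, "wy": 0, "wz": 0, "gripper": 1},
    {"dx": 0.1, "dy": 0, "dz": 0, "wx": 0, "wy": 0, "wz": 0, "gripper": 1},
    {"dx": 0.2, "dy": 0, "dz": 0, "wx": 0, "wy": 0, "wz": 0, "gripper": 1},
    {"dx": 0.3, "dy": 0, "dz": -0.1, "wx": 0, "wy": 0, "wz": 0, "gripper": 1},
    {"dx": 0.4, "dy": 0, "dz": -0.3, "wx": 0, "wy": 0, "wz": 0, "gripper": 1},
    {"dx": 0.6, "dy": 0, "dz": -0.5, "wx": 0, "wy": 0, "wz": 0, "gripper": 1},
    {"dx": 0.8, "dy": 0, "dz": -0.65, "wx": 0, "wy": 0, "wz": 0, "gripper": 1},
    {"dx": 1, "dy": 0, "dz": -0.65, "wx": 0, "wy": 0, "wz": 0, "gripper": 1},
    {"dx": 1, "dy": 0, "dz": -0.65, "wx": 0, "wy": 0, "wz": 0, "gripper": 1},
    {"dx": 1, "dy": 0, "dz": -0.65, "wx": 0, "wy": 0, "wz": 0, "gripper": 1}
  ]
}}

```text
t: 24.4
eef_pos: [0.6293, 0.1143, 0.172]
ee_rot: [0.001, 0.716, 0.698, 0.003]
force: [-0.4, 1.2, -0.3]
opening: 1.001
grasp_force: 0.0
```

```bash
python3 - <<'E'
from h import *
rows([])
p=look((.622,-.18,np.radians(-1.7)))
f=np.array([.5793,-.2255]);a=np.radians(-1.69);d=p[:2]-f
print("along",d@[np.cos(a),np.sin(a)],"off",d@[-np.sin(a),np.cos(a)])
ref=cv2.imread("pics/top0.png");now=vision.snapshot("top")
dif=cv2.absdiff(ref,now).max(2);
for nm,(u,v) in dict(nipple=(246,231),valve=(240,165),coupler=(340,116),elbow=(389,108),tee=(402,286),green=(323,260),purple=(265,92),carton=(465,174),jar=(455,233)).items():
    print(nm,dif[v-22:v+22,u-22:u+22].mean().round(1),np.percentile(dif[v-22:v+22,u-22:u+22],98))
E
```

```text
now 24.4 [0.6293 0.1143 0.172 ] 88.59 F [-0.4  1.2 -0.3] open 1.0
('top',) [ 0.6206 -0.1815] -1.4 8.8
('scene',) [ 0.6211 -0.182 ] -1.78 5.2
('top', 'scene') [ 0.6211 -0.1818] -1.51 14.5
along 0.040496839600852166 off 0.04487408549429806
nipple 44.0 112.29999999999995
valve 30.1 58.0
coupler 7.0 9.299999999999955
elbow 7.4 10.0
tee 7.4 11.0
green 48.7 58.0
purple 26.0 94.0
carton 6.9 9.0
jar 7.4 11.0
```

```bash
python3 - <<'E'
from h import *
dif=cv2.absdiff(cv2.imread("pics/scene0.png"),vision.snapshot("scene")).max(2)
d=[dif[v-15:v+15,u-15:u+15].mean() for u,v in((390,175),(412,230),(408,315),(310,298),(310,160))];print(np.round(d,1))
E
```

```text
[32.4 11.2 11.5 10.7 53.6]
```

Call:
{"api": "jog_arm", "payload": {
  "rows": [
    {"dx": 0.9, "dy": 0, "dz": -0.2, "wx": 0, "wy": 0, "wz": 0, "gripper": 1},
    {"dx": 0.9, "dy": 0, "dz": -0.2, "wx": 0, "wy": 0, "wz": 0, "gripper": 1},
    {"dx": 0.9, "dy": 0, "dz": -0.2, "wx": 0, "wy": 0, "wz": 0, "gripper": 1},
    {"dx": 0.9, "dy": 0, "dz": -0.2, "wx": 0, "wy": 0, "wz": 0, "gripper": 1},
    {"dx": 0.9, "dy": 0, "dz": -0.2, "wx": 0, "wy": 0, "wz": 0, "gripper": 1},
    {"dx": 0.9, "dy": 0, "dz": -0.2, "wx": 0, "wy": 0, "wz": 0, "gripper": 1},
    {"dx": 0.9, "dy": 0, "dz": -0.2, "wx": 0, "wy": 0, "wz": 0, "gripper": 1},
    {"dx": 0.9, "dy": 0, "dz": -0.2, "wx": 0, "wy": 0, "wz": 0, "gripper": 1},
    {"dx": 0.9, "dy": 0, "dz": -0.2, "wx": 0, "wy": 0, "wz": 0, "gripper": 1}
  ]
}}

```text
t: 25.35
eef_pos: [0.6356, 0.3298, 0.2174]
ee_rot: [0.001, 0.718, 0.696, -0.001]
force: [-0.1, -0.9, 0.0]
opening: 1.0
grasp_force: 0.0
```

```bash
python3 - <<'E'
from h import *
dif=cv2.absdiff(cv2.imread("pics/scene0.png"),vision.snapshot("scene")).max(2)
d=[dif[v-12:v+12,u-12:u+12].mean() for u,v in((390,175),(412,230),(408,315),(310,298),(310,160))];print(np.round(d,1))
dif=cv2.absdiff(cv2.imread("pics/top0.png"),vision.snapshot("top")).max(2)
d=[dif[v-12:v+12,u-12:u+12].mean() for u,v in((246,231),(240,165),(323,260),(265,92))];print(np.round(d,1))
look((.621,-.1818,np.radians(-1.6)))
E
```

```text
[34.4 19.4  7.1  7.   7.3]
[35.5 24.3 11.4 10.4]
('top',) [ 0.6203 -0.1817] -1.1 8.8
('scene',) [ 0.6215 -0.182 ] -1.91 4.8
('top', 'scene') [ 0.6211 -0.1819] -1.51 14.4
```

```bash
python3 -c "
from station import robot; print(robot.sign_off())"
```

```text
the job is handed in; nothing more can be done
None
```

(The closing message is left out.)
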